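# Switch the slow cooker off, take its lid off and lean it in the lid rest

### The job

The vegetables in the slow cooker are done: switch it off by rolling the hours wheel on its sloping panel, with a light touch, back until 0 stands in the little window. Then lift the glass lid off by its knob and lean it in the wire lid rest, knob outward and rim down against the two hooks, letting go only once it bears on the rest. Leave the things standing round about where they are.

Things in the scene. Friction and masses are not known exactly. Their poses are not given: they have to be found in the camera images.
- cooker: round slow cooker standing fast, its front turned to the robot's right: steel housing 176 mm across, white stoneware crock with vegetables in it. Origin: centre of its underside, z up, -x its front. Crock rim at 126 mm, mouth 152 mm across; black side handles at +-y, to 109 mm out, 86 to 98 mm high
- panel (a point): centre of the face of the black control panel, 74 mm (up the slope) x 104 mm, on the cooker's front: 112 mm in front of the cooker's origin, 46 mm high. It slopes 35 degrees from level, falling away from the housing. z: square out of it; x: up its slope. Housing and lid rise close behind, so a tool at the wheel must lean back, away from the cooker
- wheel (a joint): hours wheel: knurled grey thumbwheel, edge showing in the panel. 0 to 5.65 rad, 0.628 rad a digit; starts at 3 to 6. At 0 the window (10 mm square, on the wheel's -y side) shows 0 and a stop is met. Falls as the edge is rolled down the panel, away from the cooker. Friction alone (1 N at the edge) holds it. A shut fingertip pressed on with 2 to 8 N (never 40) turns it about 1 rad a stroke
- wheel_rim (a point): proudest point of the wheel's edge, mid width: 7 mm out of the panel, 10 mm to the cooker's +y side of the panel's centre. The wheel has radius 24 mm, is 10 mm wide, its axis lies 17 mm under the panel face; its slot is 36 mm long. z: square out of the panel; x: up the slope; y: along the wheel's axis
- lid: loose lid: clear glass 168 mm across, steel band, black knob, 0.27 to 0.45 kg. Origin: centre of its flange's underside (126 mm over the cooker's underside when on); z: its axis, toward the knob. A skirt 144 mm across reaches 7 mm below, into the crock's mouth; the glass swells to 16 mm above. Knob: round, 34 mm across, 26 to 52 mm above the origin, on an 18 mm stem
- lid_knob (a point): middle of the lid's knob, on the axis 39 mm above the lid's origin; axes as the lid's
- lid_rest: lid rest, standing fast: bent-wire steel easel on a drip tray 190 (x) x 150 (y) x 13 mm. Origin: centre of the tray's underside, z up, -x its open front, which faces toward the cooker. Two rails of 6.4 mm wire at y = +-45 mm rise to the back at 34 degrees from level, from the hooks up to 75 mm behind the origin, 118 mm high
- rest_hooks (a point): midway between the feet of the two rails (62 mm in front of the rest's origin, 26 mm high). There each wire bends up into a hook 24 mm long, square to the rail, at y = +-45 mm. Axes as the rest's
- rest_seat (a point): where the lid's origin lies when the lid is seated: skirt on the rails, rim against both hooks, knob up and to the front (6 mm in front of the rest's origin, 76 mm high). z: the lid's axis then, leaning 34 degrees from upright to the front; x: up along the rails; y: as the rest's
- wooden_spoon: wooden spoon 310 x 47 x 14 mm lying along the front edge; bystander, origin at the centre of its underside
- lemon: lemon 71 x 53 x 51 mm; bystander, origin at the centre of its underside
- kitchen_timer: cream box-shaped kitchen timer 56 x 62 x 58 mm at the back; bystander, origin at the centre of its underside
- onion: red onion 84 mm at the back by the hob; bystander, origin at the centre of its underside
- mug: spotted white mug, 91 mm high, in the back left corner; bystander, origin at the centre of its underside
- tomato_tin: low food tin, 75 mm across, 58 mm high, behind the cooker; bystander, origin at the centre of its underside
- teaspoon: teaspoon 137 mm long at the front left; bystander, origin at the centre of its underside

How it is judged (in metres and radians):
On the way, in this order (a step that is already met when the one before it is completed fails the run):
1. the hours wheel stands at 0 while the lid is still on the cooker (value of joint wheel below 0.2 rad and z of lid in the frame of cooker below 0.135 m), for 0.3 s.
2. the lid hangs from the fingers, clear above the cooker (z of lid in the frame of cooker above 0.145 m and contact force between the fingers and lid above 0.5 N and contact force between lid and cooker below 0.1 N), for 0.2 s.
3. the lid, still held by its knob, bears on the lid rest (distance between lid and rest_seat below 0.03 m and contact force between lid and lid_rest above 0.3 N and contact force between the fingers and lid above 0.3 N), for 0.1 s.
At the end, for the whole second after the job is handed in: the hours wheel within 0.2 rad of 0; the lid let go and at rest in the lid rest, bearing on it, its origin within 18 mm of the seat point, its axis within 0.15 rad of the seat's, knob up and to the front (value of joint wheel below 0.2 rad and distance between lid and rest_seat below 0.018 m and angle between the z axis of lid and the z axis of rest_seat, either way round below 0.15 rad and angle between lid's own z axis and vertical below 1.2 rad and contact force between lid and lid_rest above 0.5 N and linear speed of lid below 0.02 m/s); the robot touches nothing.
It fails at once if the fingers press on the wheel or the cooker with more than 40 N (contact force between the fingers and cooker above 40 N).
It fails at once if one of the bystanders (wooden spoon, lemon, timer, onion, mug, tin, teaspoon) is pushed more than 30 mm (distance of any of wooden_spoon, lemon, kitchen_timer, onion, mug, tomato_tin, teaspoon from where it was at the start of the episode above 0.03 m).
It also fails if it takes over 61 s, if anything falls off the work surface, if the arm or the gripper's body presses on something with over 40 N, if the wrist force passes 120 N, or if a joint passes its speed limit or range.

### The arm

A 6-joint arm with a two-finger parallel gripper is mounted at the origin on a cart in front of the work surface, level with it; the furniture and walls round the work are solid. World frame = base frame: x ahead of the robot, y to its left, z up, the work surface at z = 0. Lengths are in mm, angles in rad, forces in N, time in s.
With the tool pointing down it reaches from about 275 to 750 mm from the base axis. Payload 10.2 kg.
Tool frame: the origin (TCP) lies on the front face of the gripper's body, between the roots of the fingers; the fingertips stand 73 mm ahead of it and the grasp point (between the pads) lies ctrl.grip_depth ahead of it (ctrl.grip_depth is the distance from the TCP to the grasp point, in mm); z points along the fingers, y is the direction in which the jaws open and shut (so a half turn about z gives the same grasp; the last joint's range is limited). The gripper opens to 85 mm and grips with 20 to 120 N. Pads are 22 mm wide; open, the fingers measure 114 mm over their backs; the gripper's body (76 mm by 85 mm) begins 54 mm behind the grasp point. The pads swing forward as they close: fully open they stand 13 mm farther back than shut.
Start: joints at [1.077, 0.313, 1.498, -0, 1.331, -0.223], TCP at [140.452, 505.871, 303.894] pointing down, gripper open.
Joint ranges: [-2.94, 2.94], [-0.97, 2.17], [0.19, 2.56], [-1.23, 4.37], [0.02, 3.11], [-2.88, 2.88]. Speed limits (rad/s): [2.39, 2.39, 3.01, 3.14, 3.14, 3.14].

### API

Orientations are given as a unit quaternion [w, x, y, z].
In Python, from rig import readout, capture, ctrl, nets gives the robot as it stands. The module is installed in compiled form; this text tells all that it offers.
- The arm moves only by the tool apply_moves, never from a script. Its argument "targets" is a list of rows, each a list of 4 numbers: the shift along the tool's x, y, z in cm, then the turn about the tool's z in degrees. A call has 1 to 8 rows; each row shifts and turns the commanded pose from where the row before left it, along the tool's axes as they then stand; what a row does not reach is not made up. A row lasts 1/10 s, in which the tool goes at most 50 mm and 8.59 degrees, less where a joint would pass 70% of its speed; a pose out of reach is approached as far as the arm can. A call with a gripper value outside its range is refused whole. "grip" is the finger opening in cm, from 0 to 8.54, set as the call begins (left out, the last holds). The fingers move at their own pace and stop on an object; "force" is the grip in N (left out, the last holds). Time passes only in rows, so rows that do not move let the fingers close. It gives the time, the measured TCP pose, the force and the opening at its end, in the units of the state.
- readout.sense(): the state, without advancing time (a new reading comes with each control period).
- capture(name): name is "scene" or "top" or "wrist"; returns a dict with "img" (400x640x3 uint8, red, green, blue), "fov_y" (degrees; the focal length in pixels is half the picture's height over the tangent of half this angle, whatever the lens; pixels are square), "cx", "cy" (the principal point, pixels), "D" ([k1, k2, p1, p2, k3] as OpenCV has them; the pictures are not rectified), "eye" and "rotation" of the camera in the world. Camera axes: x right, y down, z forward; pixel columns grow to the right and rows downward; lengths in mm; the calibration is good to about 2 mm. A picture is of the moment at which its call begins. There is no depth.
- ctrl.finish_job(): hands the job in, once; it reports no verdict.
Trained networks look in the newest picture that a camera, given by its name, has taken for a name from the list of things; names that differ only in an ending like _2 or _b are one class to them, and where a whole thing is asked for, a point or a joint stands for the part that bears it (a point fixed in the world has none). Each returns a list of dicts, best first, with "score" (0 to 1); they miss things now and then, are a little off and sometimes report something else, mostly with a low value. They report only what shows in the picture. A call takes as long as a camera call.
- nets.boxes_of(camera, target): "location" ([column, row] as shares, 0 to 1, of the picture: columns of its width, rows of its height, amid what is visible of it).
The state is a dict: "time_s": time; "joints": joint angles; "dq": joint speeds; "tau": joint torques, N m; "eef_pos": TCP position; "ee_rot": TCP orientation; "force": force on the tool from outside, world axes, zero at the start; "wrist_torque": the same for the moment, N m; "grip_width": opening from 0.0 (shut) to 1.0 (fully open).
Only numpy, scipy, OpenCV 4.12 (cv2) and the standard library are available. Lean on these libraries where they do the work, as an engineer would, in place of code of your own. Each camera call takes 0.05 s, during which the arm holds its last target.

## Working session

There is one attempt and no reset: what is moved stays moved. The work goes in short steps, Python scripts to look and compute and a tool call to move; the robot and the scene stay as the last step left them, time stands still between calls to the robot, and variables do not carry over. Pictures are saved under pics/ and viewed, and the job is handed in when it is done.

Besides the shell and the picture viewer there is one more tool, called after "Request:" as name(argument=value, ...) on one line, values as JSON. apply_moves: Moves the arm, as the interface text tells. Its arguments: {"type":"object","properties":{"targets":{"type":"array"},"grip":{"type":"number"},"force":{"type":"number"}},"required":["targets"]}

```bash
ls; mkdir -p pics; cat > h.py <<'E'
import numpy as np, cv2, json
from scipy.spatial.transform import Rotation as R
from rig import readout, capture, ctrl, nets
def q2R(q): return R.from_quat([q[1],q[2],q[3],q[0]]).as_matrix()
def snap(cam,fn=None):
    c=capture(cam)
    if fn: cv2.imwrite('pics/'+fn,c['img'][:,:,::-1])
    return c
def K(c):
    f=c['img'].shape[0]/2/np.tan(np.radians(c['fov_y'])/2)
    return np.array([[f,0,c['cx']],[0,f,c['cy']],[0,0,1.]])
def rot(c):
    r=np.array(c['rotation'],float)
    return r if r.shape==(3,3) else q2R(r)
def ray(c,px):
    p=cv2.undistortPoints(np.array([[px]],float),K(c),np.array(c['D'],float))[0,0]
    d=rot(c)@np.array([p[0],p[1],1.]); return np.array(c['eye'],float),d/np.linalg.norm(d)
def atz(c,px,z):
    o,d=ray(c,px); return o+d*(z-o[2])/d[2]
def proj(c,P):
    Rm=rot(c); P=np.atleast_2d(P).astype(float); 
    rv=cv2.Rodrigues(Rm.T)[0]; t=-Rm.T@np.array(c['eye'],float)
    return cv2.projectPoints(P,rv,t,K(c),np.array(c['D'],float))[0][:,0]
def tri(rays):
    A=np.zeros((3,3));b=np.zeros(3)
    for o,d in rays:
        M=np.eye(3)-np.outer(d,d);A+=M;b+=M@o
    return np.linalg.solve(A,b)
E
python3 - <<'E'
from h import *
print(readout.sense(), ctrl.grip_depth)
for n in ['scene','top','wrist']:
    c=snap(n,n+'0.png'); print(n,{k:v for k,v in c.items() if k!='img'})
    for t in ['cooker','panel','wheel','wheel_rim','lid','lid_knob','lid_rest','rest_hooks','rest_seat']:
        try: r=nets.boxes_of(n,t)
        except Exception as e: r=e; print(t,e); continue
        print(t,[(round(x['score'],2),round(x['location'][0]*640),round(x['location'][1]*400)) for x in r[:3]])
E
```

```text
pics
{'time_s': 0.0, 'joints': array([ 1.07656788e+00,  3.13449828e-01,  1.49843904e+00, -3.05228035e-06,
        1.33101171e+00, -2.23438343e-01]), 'dq': array([-0.00044934, -0.00046456,  0.00163881,  0.00021619,  0.0001222 ,
        0.00024898]), 'tau': array([-9.17819707e-04, -4.12262285e+01, -2.59745193e+01, -2.33666397e-04,
        4.09217435e-03, -7.70710062e-05]), 'eef_pos': array([140.38359038, 505.70832489, 303.33437207]), 'ee_rot': array([-2.28271524e-04,  1.34981368e-01,  9.90847921e-01, -6.12828662e-04]), 'force': array([0.54337207, 0.10032568, 0.04949008]), 'wrist_torque': array([-0.03359162, -0.02266352,  0.03288541]), 'grip_width': 1.0019665622095164} 53.900000000000006
scene {'fov_y': 53.139646127853936, 'cx': 316.423706511219, 'cy': 195.89642733338482, 'D': array([-0.06618415,  0.        ,  0.        ,  0.        ,  0.        ]), 'eye': array([  47.22647787, -447.38071829,  689.48418038]), 'rotation': array([-0.40079417,  0.82340999, -0.35814834,  0.18190601])}
cooker [(0.94, 271, 214)]
panel [(0.75, 270, 218)]
wheel [(0.51, 279, 227)]
wheel_rim [(0.6, 311, 169), (0.
[... 422 characters left out ...]
51762, -0.69714072,  0.06029118])}
cooker [(0.96, 301, 229)]
panel [(0.6, 298, 231)]
wheel [(0.52, 308, 231), (0.4, 338, 163)]
wheel_rim [(0.82, 302, 230), (0.6, 437, 145)]
lid [(0.89, 268, 207)]
lid_knob [(0.91, 265, 207)]
lid_rest [(0.26, 299, 228)]
rest_hooks [(0.7, 419, 212)]
rest_seat [(0.95, 418, 213)]
wrist {'fov_y': 71.69421699121378, 'cx': 320.8995890912444, 'cy': 196.69357133430285, 'D': array([-0.04189113,  0.        ,  0.        ,  0.        ,  0.        ]), 'eye': array([ 76.47401665, 523.05770262, 373.95348152]), 'rotation': array([0.10478691, 0.78903554, 0.60016809, 0.07899933])}
cooker []
panel []
wheel []
wheel_rim []
lid []
lid_knob []
lid_rest []
rest_hooks []
rest_seat []
```

View pics/scene0.png

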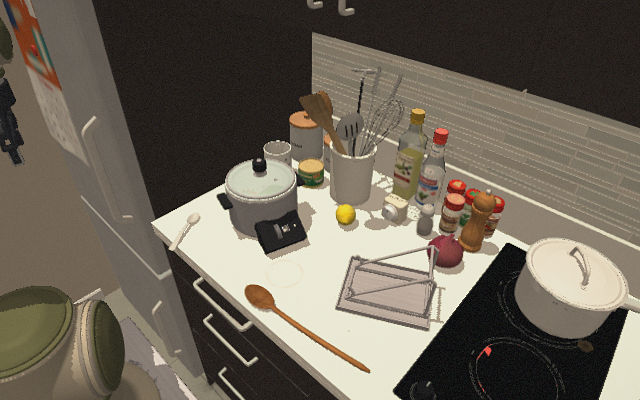

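View pics/top0.png

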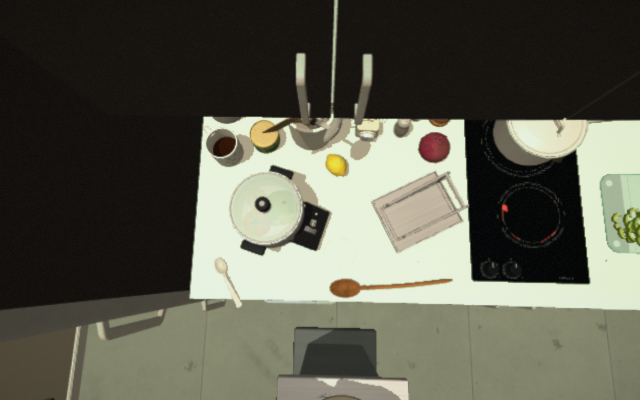

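View pics/wrist0.png

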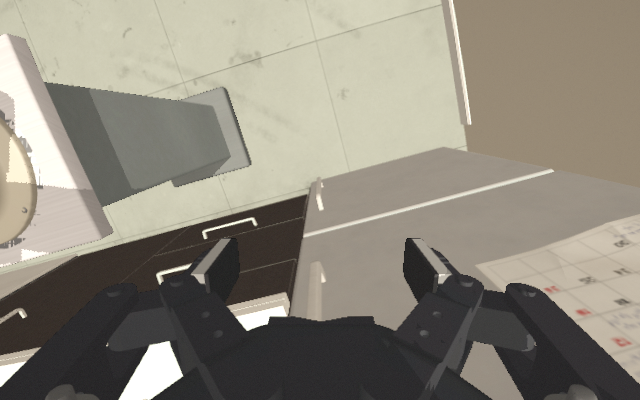

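The scene view shows the cooker at about (262,200) with its panel at (282,232), and the rest at (390,292). In the top view the knob is at (264,205), the panel at (312,227) and the rest tray at (419,212). Next I'll measure these in enlarged crops.

```bash
python3 - <<'E'
import cv2
a=cv2.imread('pics/top0.png'); b=cv2.imread('pics/scene0.png')
cv2.imwrite('pics/top_cook.png',cv2.resize(a[160:265,220:345],None,fx=6,fy=5.7,interpolation=cv2.INTER_CUBIC)[:600,:800])
cv2.imwrite('pics/top_rest.png',cv2.resize(a[160:260,365:475],None,fx=6,fy=6,interpolation=cv2.INTER_CUBIC))
cv2.imwrite('pics/sc_cook.png',cv2.resize(b[150:260,205:315],None,fx=5,fy=5,interpolation=cv2.INTER_CUBIC))
cv2.imwrite('pics/sc_rest.png',cv2.resize(b[235:335,330:455],None,fx=6,fy=6,interpolation=cv2.INTER_CUBIC))
E
cat > geo.py <<'E'
from h import *
import pickle,os
E
python3 - <<'E'
import sys; sys.path.insert(0,'.')
from h import *
s=snap('scene');t=snap('top')
import pickle; pickle.dump((s,t),open('cams.pkl','wb'))
for n,a,b in [('knob',(259.5,166),(263.5,205.5))]:
    print(n,tri([ray(s,a),ray(t,b)]))
print('lid xy',atz(t,(267.5,208.5),130))
print('panel top',atz(t,(312,227),46))
for n,p in zip('abcd',[(372,207),(434,173),(467,217),(404,251)]): print(n,atz(t,p,13))
print(proj(t,[[0,0,0]]))
E
```

```text
knob [544.5397726  186.23894011 161.66285385]
lid xy [542.71825202 181.68565953 130.        ]
panel top [511.32087016  80.06325645  46.        ]
a [570.39687799 -73.7494791   13.        ]
b [ 664.0129598  -236.50892942   13.        ]
c [ 548.75713116 -316.59669581   13.        ]
d [ 458.43381285 -154.25661273   13.        ]
[[341.54421086 447.14183146]]
```

View pics/top_cook.png

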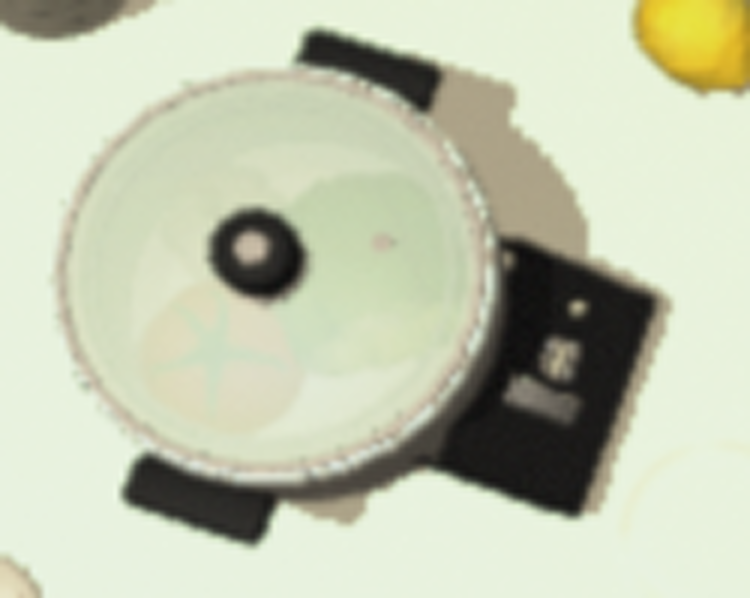

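View pics/top_rest.png

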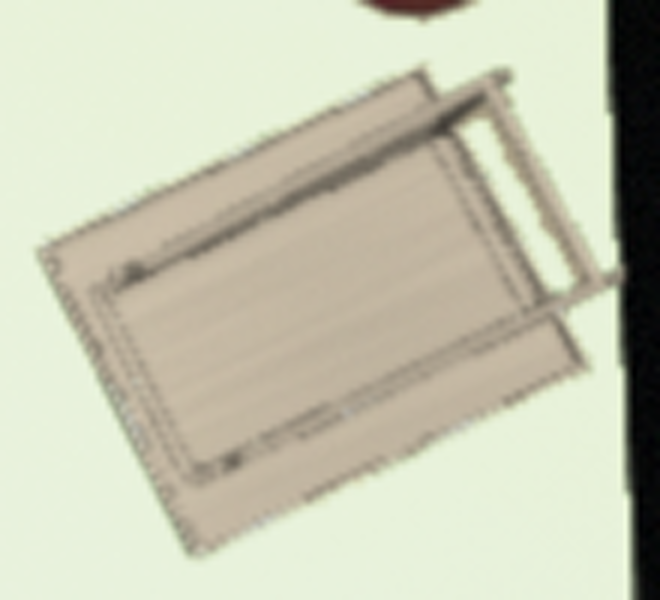

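View pics/sc_cook.png

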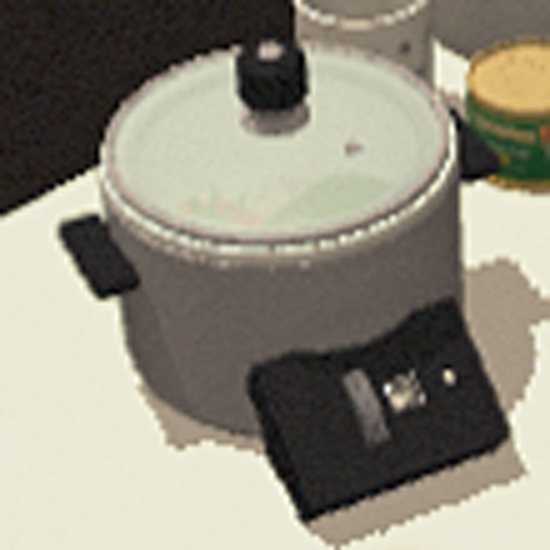

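View pics/sc_rest.png

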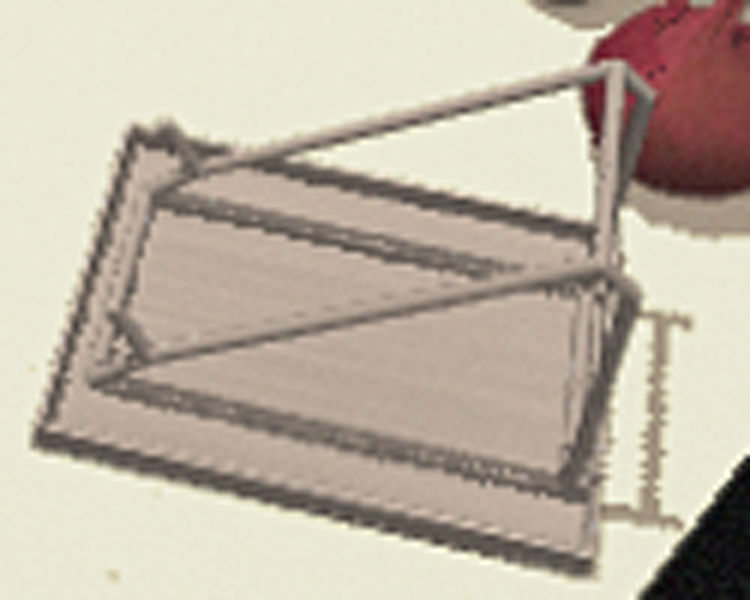

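```bash
cat > fit.py <<'E'
from h import *
import pickle
from scipy.optimize import least_squares
s,t=pickle.load(open('cams.pkl','rb'))
c35,s35=np.cos(np.radians(35)),np.sin(np.radians(35))
cook=[(t,(263,204.4),(0,0,165)),(t,(316.7,250.3),(-142.3,52,24.8)),(t,(330,212.3),(-142.3,-52,24.8)),(t,(310.2,229.8),(-112-7*s35,10,46+7*c35)),
(t,(252,251.2),(0,109,95)),(t,(283,168.8),(0,-109,95)),(t,(266.2,208.7),(0,0,127)),
(s,(267,254),(-142.3,52,24.8)),(s,(306.6,237),(-142.3,-52,24.8)),(s,(278.2,231),(-112-7*s35,10,46+7*c35)),(s,(259.4,165.6),(0,0,165))]
rest=[(t,(371.7,201.7),(-95,75,13)),(t,(435,171.7),(95,75,13)),(t,(462.5,221.7),(95,-75,13)),(t,(397.5,252.2),(-95,-75,13)),
(t,(448.3,173),(75,47,119)),(t,(467.5,206.3),(75,-47,119)),
(s,(432,245.8),(75,45,120)),(s,(430,280),(75,-45,120)),(s,(355.8,266.7),(-62,45,26)),(s,(345.8,298.7),(-62,-45,26)),(s,(336.2,307.8),(-95,-75,13)),(s,(429.2,329.2),(95,-75,6))]
def P(p,l):
    c,sn=np.cos(p[2]),np.sin(p[2]); return np.array([p[0]+c*l[0]-sn*l[1],p[1]+sn*l[0]+c*l[1],l[2]])
def fit(kp,p0):
    f=lambda p: np.concatenate([proj(c,P(p,l))[0]-np.array(px) for c,px,l in kp])
    r=least_squares(f,p0,loss='soft_l1',x_scale=[10,10,.1]); return r.x,f(r.x).reshape(-1,2)
if __name__=='__main__':
    for n,k,p0 in [('cook',cook,(540,185,1.3)),('rest',rest,(560,-195,-1))]:
        x,e=fit(k,p0); print(n,x.round(3)); print(e.round(1).tolist())
    p,_=fit(cook,(540,185,1.3)); q,_=fit(rest,(560,-195,-1))
    for c,n,b in [(t,'top',(220,150,260,120)),(s,'scene',(200,140,260,200))]:
        im=cv2.resize(c['img'][:,:,::-1],None,fx=4,fy=4,interpolation=cv2.INTER_CUBIC)
        def L(pts,col,pp):
            u=(proj(c,np.array([P(pp,l) for l in pts]))+.5)*4-.5
            cv2.polylines(im,[u.astype(int)],False,col,1,cv2.LINE_AA)
        a=np.linspace(0,2*np.pi,80)
        L([(84*np.cos(i),84*np.sin(i),127) for i in a],(0,0,255),p)
        L([(17*np.cos(i),17*np.sin(i),165) for i in a],(0,0,255),p)
        L([(-142.3,52,24.8),(-142.3,-52,24.8),(-81.7,-52,67.2),(-81.7,52,67.2),(-142.3,52,24.8)],(0,0,255),p)
        L([(-116-14*c35,5,52-14*s35),(-116-14*c35,15,52-14*s35),(-116+14*c35,15,52+14*s35),(-116+14*c35,5,52+14*s35),(-116-14*c35,5,52-14*s35)],(255,0,0),p)
        L([(-95,-75,13),(-95,75,13),(95,75,13),(95,-75,13),(-95,-75,13)],(0,0,255),q)
        for y in(-45,45): L([(-62-24*.559,y,26+24*.829),(-62,y,26),(75,y,118)],(255,0,0),q)
        x,y,w,h=[4*v for v in b]
        cv2.imwrite('pics/ov_%s.png'%n,cv2.resize(im[y:y+h,x:x+w],None,fx=.7,fy=.7,interpolation=cv2.INTER_AREA))
E
python3 fit.py
```

```text
cook [545.319 186.578   1.258]
[[0.2, 0.4], [0.1, 1.2], [0.1, 0.6], [1.9, 1.4], [-0.6, 1.7], [-0.0, -0.5], [-0.6, -1.1], [0.4, -2.3], [0.6, -0.3], [0.4, -0.7], [0.0, -0.9]]
rest [ 558.712 -190.962   -1.086]
[[-0.4, 1.3], [0.3, -0.6], [2.1, -0.0], [1.7, 2.8], [-2.8, 0.8], [-1.5, 2.5], [0.3, -0.2], [0.5, -1.2], [6.0, -2.5], [8.5, -3.2], [-1.0, -0.3], [-0.3, 1.0]]
```

```bash
sleep 1; ls pics
```

```text
ov_scene.png
ov_top.png
sc_cook.png
sc_rest.png
scene0.png
top0.png
top_cook.png
top_rest.png
wrist0.png
```

View pics/ov_top.png

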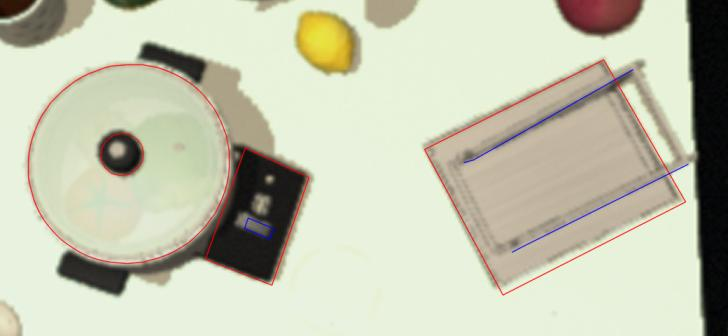

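View pics/ov_scene.png

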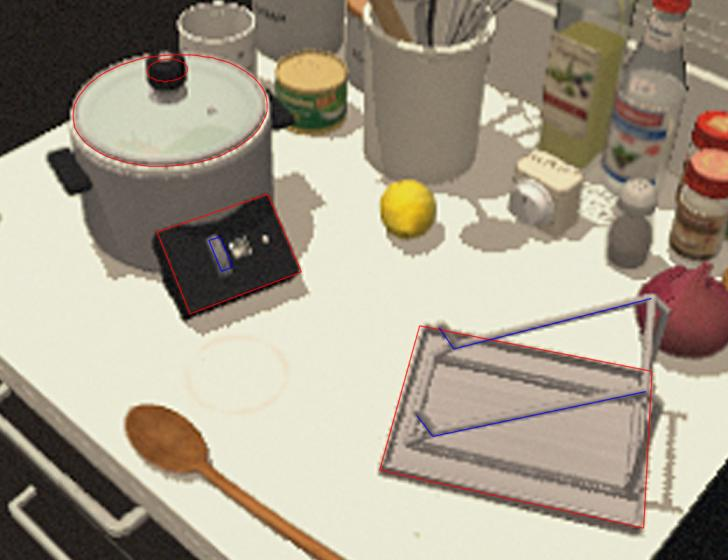

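```bash
python3 - <<'E'
s=open('fit.py').read()
s=s.replace("(355.8,266.7)","(362.5,263.7)").replace("(345.8,298.7)","(355,295)").replace("(s,(336.2,307.8)","(t,(386.7,205.3),(-68.7,45,36)),(t,(403.3,236.7),(-68.7,-45,36)),(s,(336.2,307.8)")
s=s.replace("(-112-7*s35,10,46+7*c35)","(-116,10,51.5)")
open('fit.py','w').write(s)
E
python3 fit.py
```

```text
cook [545.332 186.587   1.258]
[[0.2, 0.4], [0.1, 1.1], [0.1, 0.6], [1.9, 1.4], [-0.6, 1.7], [-0.0, -0.5], [-0.6, -1.1], [0.4, -2.3], [0.6, -0.3], [0.4, -0.6], [0.0, -0.9]]
rest [ 561.084 -190.907   -1.101]
[[-0.3, -0.2], [0.9, -1.2], [1.9, -0.3], [1.0, 1.6], [-2.3, 0.1], [-1.6, 2.1], [1.2, -0.4], [0.7, -1.6], [0.3, -0.4], [-0.2, -0.6], [0.3, 0.6], [0.5, 1.1], [-0.6, -1.7], [-0.3, 0.7]]
```

View pics/ov_top.png

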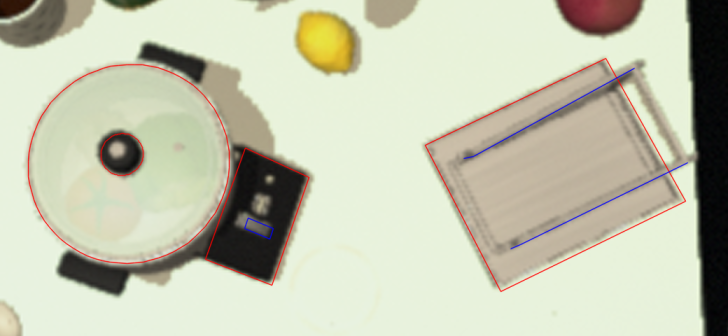

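View pics/ov_scene.png

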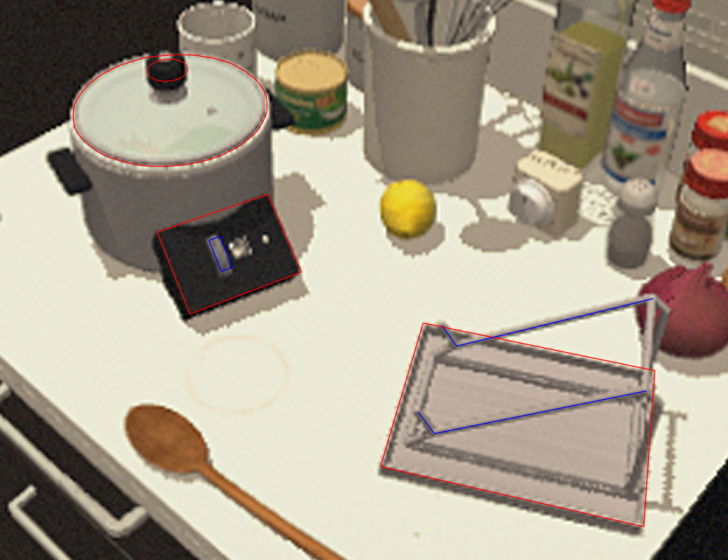

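```bash
cat > pl.py <<'E'
from h import *
COOK=np.array([545.3,186.6,1.258]); REST=np.array([561.1,-190.9,-1.101])
def loc(F,l):
    c,s=np.cos(F[2]),np.sin(F[2]); return np.array([F[0]+c*l[0]-s*l[1],F[1]+s*l[0]+c*l[1],l[2]])
def inv(F,p):
    c,s=np.cos(F[2]),np.sin(F[2]); d=np.array(p[:2])-F[:2]; return np.array([c*d[0]+s*d[1],-s*d[0]+c*d[1],p[2]])
def pose():
    st=readout.sense(); return st,np.array(st['eef_pos']),q2R(st['ee_rot'])
def yaw(Rm): return np.degrees(np.arctan2(Rm[1,0],Rm[0,0]))
def plan(tgt,phi=None,n=8,start=None):
    st,p,Rm=pose()
    if start is not None: p,Rm=start
    th=0 if phi is None else -((phi-yaw(Rm)+180)%360-180)
    rows=[]; p0=p.copy(); 
    for i in range(n):
        goal=p0+(np.array(tgt)-p0)*(i+1)/n
        d=np.round(Rm.T@(goal-p)/10,2); tr=round(th/n,1)
        rows.append([*d.tolist(),tr]); p=p+Rm@(d*10); Rm=Rm@R.from_euler('z',tr,degrees=True).as_matrix()
    for k in range(0,n,8): print(json.dumps(rows[k:k+8]))
    return p,Rm
def where(F=COOK):
    st,p,Rm=pose(); tip=p+Rm@np.array([0,0,73.])
    print('t',round(st['time_s'],2),'tcp',p.round(1),'yaw',round(yaw(Rm),1),'tilt',np.degrees(np.arccos(-Rm[2,2])).round(2),'tip_loc',inv(F,tip).round(1),'F',np.round(st['force'],1),'M',np.round(st['wrist_torque'],2),'grip',round(st['grip_width'],3),'j',np.round(st['joints'],2))
E
python3 -c "
from pl import *
where()
w=loc(COOK,(-134,10,0)); print(w)
plan([w[0],w[1],170],72.1,16)"
```

```text
t 1.6 tcp [140.5 505.9 303.9] yaw 164.5 tilt 0.0 tip_loc [179.2 483.4 230.9] F [0.4 0.4 0.2] M [ 0.03 -0.08 -0.04] grip 0.998 j [ 1.08  0.31  1.5  -0.    1.33 -0.22]
[494.55068815  62.17931303   0.        ]
[[-2.87, -2.08, 0.84, 5.8], [-3.07, -1.78, 0.83, 5.8], [-3.24, -1.46, 0.84, 5.8], [-3.36, -1.12, 0.84, 5.8], [-3.46, -0.78, 0.84, 5.8], [-3.53, -0.43, 0.83, 5.8], [-3.54, -0.07, 0.84, 5.8], [-3.54, 0.3, 0.84, 5.8]]
[[-3.49, 0.64, 0.83, 5.8], [-3.4, 1.0, 0.84, 5.8], [-3.29, 1.33, 0.84, 5.8], [-3.13, 1.66, 0.83, 5.8], [-2.95, 1.97, 0.84, 5.8], [-2.74, 2.26, 0.84, 5.8], [-2.5, 2.52, 0.84, 5.8], [-2.22, 2.76, 0.83, 5.8]]
```

Request:
apply_moves(targets=[[-2.9,-2.1,0.8,5.8],[-3.1,-1.8,0.8,5.8],[-3.2,-1.5,0.8,5.8],[-3.4,-1.1,0.8,5.8],[-3.5,-0.8,0.8,5.8],[-3.5,-0.4,0.8,5.8],[-3.5,-0.1,0.8,5.8],[-3.5,0.3,0.8,5.8]], grip=0, force=20)

```text
time_s: 2.4
eef_pos: [318.1, 282.5, 239.8]
ee_rot: [0.0, 0.516, 0.856, 0.0]
force: [0.8, 0.7, -0.5]
grip_width: 0.003
```

Request:
apply_moves(targets=[[-3.5,0.6,0.8,5.8],[-3.4,1.0,0.8,5.8],[-3.3,1.3,0.8,5.8],[-3.1,1.7,0.8,5.8],[-3.0,2.0,0.8,5.8],[-2.7,2.3,0.8,5.8],[-2.5,2.5,0.8,5.8],[-2.2,2.8,0.8,5.8]])

```text
time_s: 3.2
eef_pos: [495.9, 60.5, 175.6]
ee_rot: [0.0, 0.812, 0.584, 0.0]
force: [-0.2, 0.8, -0.0]
grip_width: 0.0
```

```bash
python3 - <<'E'
from pl import *
where()
c=snap('wrist','w1.png'); s=snap('scene','s1.png')
cv2.imwrite('pics/s1c.png',cv2.resize(s['img'][150:270,210:340,::-1],None,fx=5,fy=5,interpolation=cv2.INTER_CUBIC))
Rm=pose()[2]; p=pose()[1]; print('cam in tool',(Rm.T@(c['eye']-p)).round(1),(Rm.T@rot(c)).round(3).tolist())
where()
E
```

```text
t 3.2 tcp [495.9  60.5 175.6] yaw 71.4 tilt 0.01 tip_loc [-135.2    8.2  102.6] F [-0.2  0.8 -0. ] M [-0.02 -0.02 -0.02] grip 0.0 j [-0.11  0.4   1.74 -0.    1.    0.21]
cam in tool [ 66.4  -1.8 -70.7] [[0.002, -0.965, -0.261], [1.0, 0.002, 0.0], [0.0, -0.261, 0.965]]
t 3.3 tcp [496.8  59.1 175. ] yaw 71.3 tilt 0.03 tip_loc [-136.3    6.9  102. ] F [-0.1  0.6  0.1] M [-0.    0.03 -0.  ] grip 0.005 j [-0.12  0.4   1.74 -0.    1.    0.21]
```

View pics/w1.png

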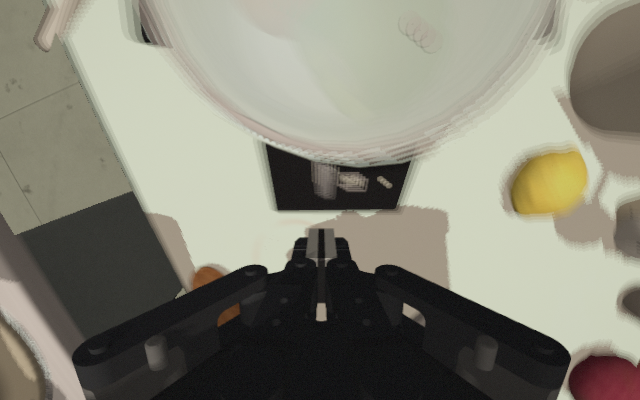

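View pics/s1c.png

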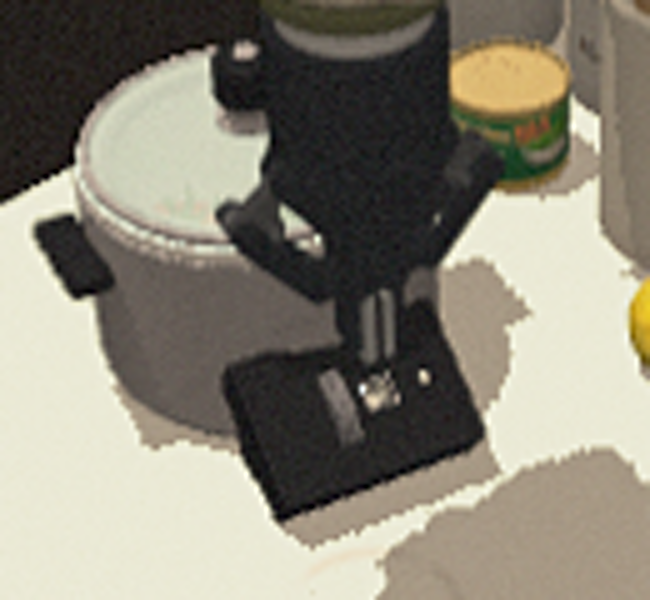

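Request:
apply_moves(targets=[[0,0,0,-0.8]])

```text
time_s: 3.4
eef_pos: [495.1, 61.6, 175.6]
ee_rot: [-0.0, 0.806, 0.591, -0.0]
force: [0.0, 0.7, -0.0]
grip_width: 0.0
```

```bash
python3 - <<'E'
from pl import *
where()
c=snap('wrist','w2.png'); where()
import pickle; pickle.dump((c,pose()[1],pose()[2]),open('w2.pkl','wb'))
im=cv2.resize(c['img'][100:280,220:440,::-1],None,fx=3.3,fy=3.3,interpolation=cv2.INTER_CUBIC); cv2.imwrite('pics/w2c.png',im)
for l in [(-116,10,51.8),(-142.3,52,24.8),(-142.3,-52,24.8),(-84,0,127)]: print(l,proj(c,loc(COOK,l)).round(1))
E
```

```text
t 3.4 tcp [495.1  61.6 175.6] yaw 72.5 tilt 0.05 tip_loc [-134.4    9.4  102.6] F [ 0.   0.7 -0. ] M [ 0.02  0.05 -0.02] grip 0.0 j [-0.11  0.4   1.74  0.    1.    0.19]
t 3.45 tcp [494.7  62.2 175.9] yaw 72.6 tilt 0.03 tip_loc [-133.9    9.9  102.9] F [-0.2  1.  -0.7] M [-0.   -0.05  0.04] grip 0.0 j [-0.11  0.4   1.74  0.    1.    0.19]
(-116, 10, 51.8) [[320.9 189.1]]
(-142.3, 52, 24.8) [[270.8 211.5]]
(-142.3, -52, 24.8) [[394.4 212.5]]
(-84, 0, 127) [[344.6 157.9]]
```

View pics/w2c.png

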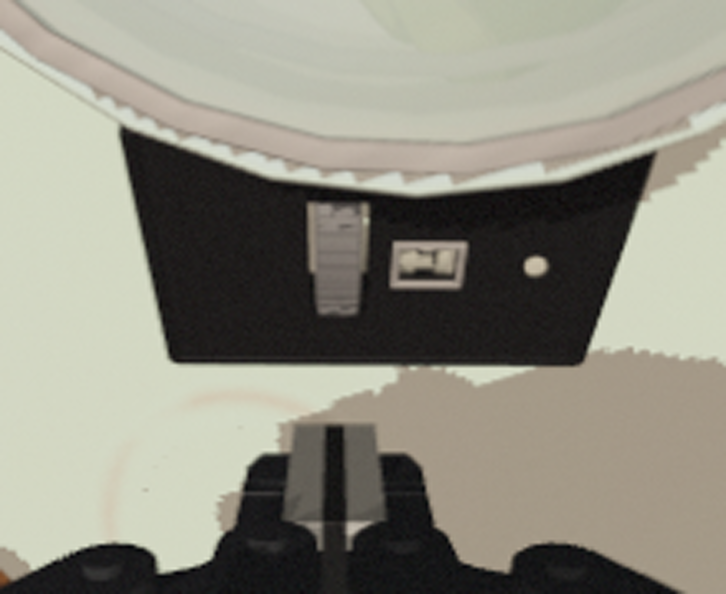

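Request:
apply_moves(targets=[[0.3,0,2.5,0],[0.5,0,1.9,0],[0,0,0,0]])

```text
time_s: 3.75
eef_pos: [496.1, 70.8, 130.4]
ee_rot: [-0.001, 0.806, 0.592, -0.001]
force: [-0.8, -1.4, 0.6]
grip_width: -0.0
```

```bash
python3 - <<'E'
from pl import *
where()
c=snap('wrist','w3.png'); 
im=cv2.resize(c['img'][100:280,220:440,::-1],None,fx=3.3,fy=3.3,interpolation=cv2.INTER_CUBIC); cv2.imwrite('pics/w3c.png',im)
E
```

```text
t 3.75 tcp [496.1  70.8 130.4] yaw 72.6 tilt 0.22 tip_loc [-125.4   11.5   57.4] F [-0.8 -1.4  0.6] M [-0.   -0.02  0.01] grip -0.0 j [-0.09  0.48  1.77  0.    0.9   0.21]
```

View pics/w3c.png

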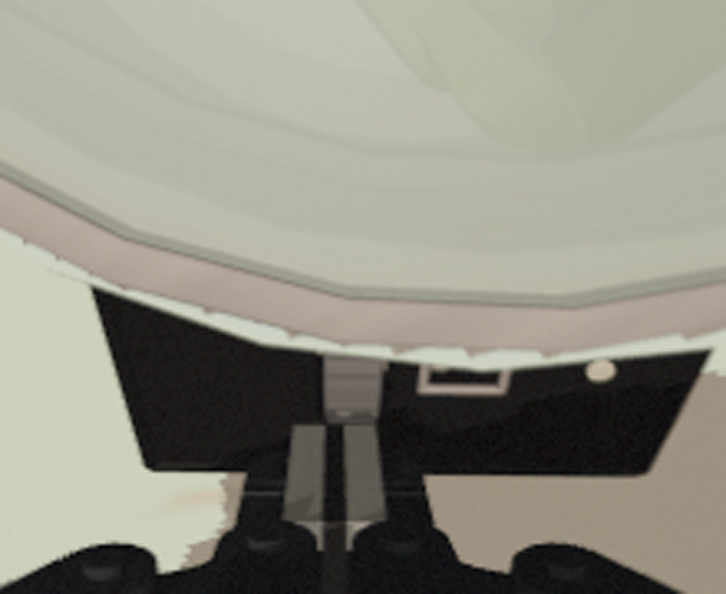

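Request:
apply_moves(targets=[[0,0.25,0.3,0],[0,0,0,0],[0,0,0,0]])

```text
time_s: 4.1
eef_pos: [500.1, 68.7, 129.6]
ee_rot: [0.0, 0.806, 0.591, 0.0]
force: [-0.4, 0.0, 0.4]
grip_width: 0.0
```

```bash
python3 -c "
from pl import *
where()"
```

```text
t 4.1 tcp [500.1  68.7 129.6] yaw 72.5 tilt 0.07 tip_loc [-126.1    6.6   56.6] F [-0.4  0.   0.4] M [ 0.02  0.   -0.03] grip 0.0 j [-0.1   0.48  1.76 -0.    0.9   0.21]
```

Request:
apply_moves(targets=[[0,0,0.2,0],[0,0,0,0]])

```text
time_s: 4.3
eef_pos: [499.8, 68.7, 126.9]
ee_rot: [-0.0, 0.807, 0.591, -0.0]
force: [-0.0, 0.8, -0.2]
grip_width: 0.002
```

Request:
apply_moves(targets=[[0,0,0.2,0],[0,0,0,0]])

```text
time_s: 4.5
eef_pos: [499.7, 68.7, 124.7]
ee_rot: [-0.0, 0.807, 0.591, -0.0]
force: [0.3, -0.5, -0.1]
grip_width: 0.001
```

```bash
python3 -c "
from pl import *
where()"
```

```text
t 4.5 tcp [499.7  68.7 124.7] yaw 72.5 tilt 0.03 tip_loc [-126.2    7.1   51.7] F [ 0.3 -0.5 -0.1] M [-0.07  0.02 -0.04] grip 0.001 j [-0.1   0.49  1.76 -0.    0.89  0.21]
```

Request:
apply_moves(targets=[[0,-0.15,0.1,0],[0,0,0,0]])

```text
time_s: 4.7
eef_pos: [498.2, 69.3, 123.7]
ee_rot: [-0.0, 0.807, 0.591, -0.0]
force: [-0.2, -1.0, -0.9]
grip_width: -0.0
```

Request:
apply_moves(targets=[[0,0,0.1,0],[0,0,0,0]])

```text
time_s: 4.9
eef_pos: [498.4, 69.2, 122.8]
ee_rot: [-0.0, 0.807, 0.591, -0.0]
force: [0.2, -1.0, 0.3]
grip_width: 0.0
```

Request:
apply_moves(targets=[[0,0,0.1,0],[0,0,0,0]])

```text
time_s: 5.1
eef_pos: [498.4, 69.2, 121.8]
ee_rot: [-0.0, 0.807, 0.591, -0.0]
force: [0.4, -0.3, 0.7]
grip_width: -0.003
```

Request:
apply_moves(targets=[[0.1,0,0.1,0],[0,0,0,0]])

```text
time_s: 5.3
eef_pos: [498.8, 70.1, 121.0]
ee_rot: [0.0, 0.806, 0.591, -0.0]
force: [-1.0, -1.2, 0.8]
grip_width: 0.0
```

```bash
python3 - <<'E'
from pl import *
where()
c=snap('wrist','w4.png'); 
im=cv2.resize(c['img'][100:280,220:440,::-1],None,fx=3.3,fy=3.3,interpolation=cv2.INTER_CUBIC); cv2.imwrite('pics/w4c.png',im)
s=snap('scene','s4.png')
cv2.imwrite('pics/s4c.png',cv2.resize(s['img'][180:260,230:330,::-1],None,fx=6,fy=6,interpolation=cv2.INTER_CUBIC))
E
```

```text
t 5.3 tcp [498.8  70.1 121. ] yaw 72.5 tilt 0.02 tip_loc [-125.2    8.4   48. ] F [-1.  -1.2  0.8] M [-0.24  0.11 -0.  ] grip 0.0 j [-0.09  0.5   1.77 -0.    0.88  0.21]
```

View pics/w4c.png

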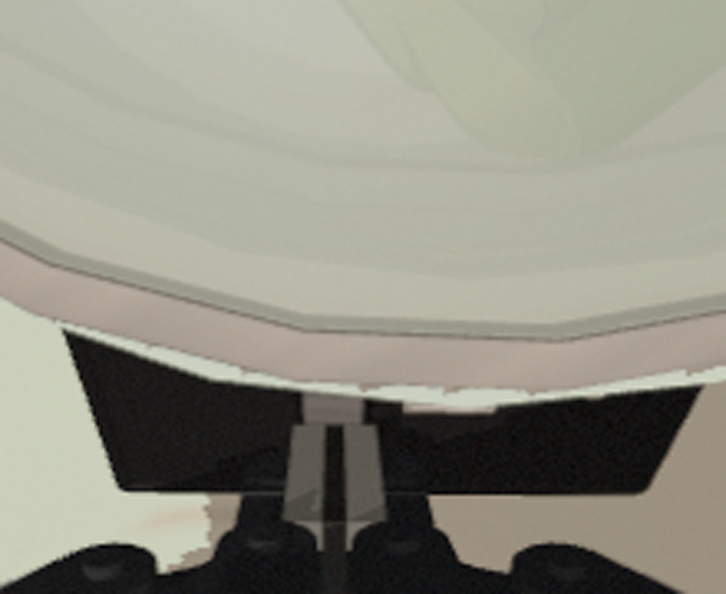

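View pics/s4c.png

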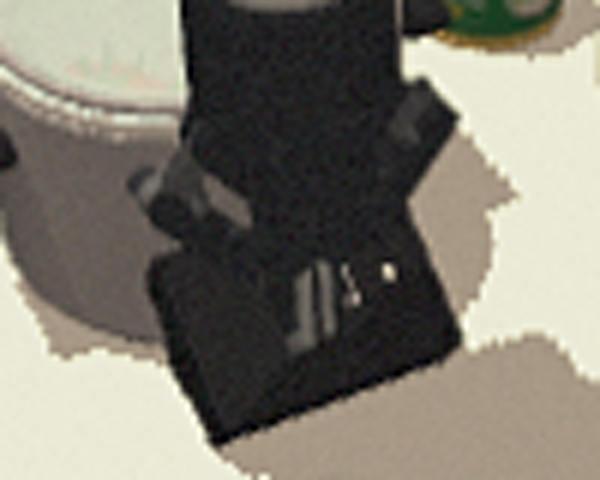

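Request:
apply_moves(targets=[[0.05,0,0.1,0],[0,0,0,0]])

```text
time_s: 5.6
eef_pos: [498.8, 70.0, 120.4]
ee_rot: [0.001, 0.806, 0.591, -0.001]
force: [-4.6, -7.4, 8.4]
grip_width: -0.003
```

Request:
apply_moves(targets=[[0.05,0,0.05,0],[0,0,0,0]])

```text
time_s: 5.8
eef_pos: [498.9, 70.1, 120.3]
ee_rot: [0.001, 0.806, 0.592, -0.001]
force: [-6.2, -11.5, 13.8]
grip_width: 0.001
```

Request:
apply_moves(targets=[[-0.25,0,0.12,0],[-0.18,0,0.22,0],[-0.13,0,0.24,0]])

```text
time_s: 6.1
eef_pos: [497.3, 65.1, 113.9]
ee_rot: [0.0, 0.806, 0.591, -0.001]
force: [-4.9, -7.3, 5.3]
grip_width: -0.001
```

Request:
apply_moves(targets=[[-0.1,0,0.25,0]])

```text
time_s: 6.2
eef_pos: [496.9, 64.0, 111.3]
ee_rot: [0.0, 0.806, 0.591, -0.001]
force: [-3.9, -7.5, 5.3]
grip_width: 0.002
```

```bash
python3 - <<'E'
from pl import *
where()
c=snap('wrist','w5.png'); 
im=cv2.resize(c['img'][100:280,220:440,::-1],None,fx=3.3,fy=3.3,interpolation=cv2.INTER_CUBIC); cv2.imwrite('pics/w5c.png',im)
s=snap('scene','s5.png')
cv2.imwrite('pics/s5c.png',cv2.resize(s['img'][180:260,230:330,::-1],None,fx=6,fy=6,interpolation=cv2.INTER_CUBIC))
E
```

```text
t 6.2 tcp [496.9  64.  111.3] yaw 72.5 tilt 0.1 tip_loc [-131.7    8.3   38.3] F [-3.9 -7.5  5.3] M [-1.39  0.67  0.02] grip 0.002 j [-0.11  0.51  1.78 -0.    0.85  0.2 ]
```

View pics/w5c.png

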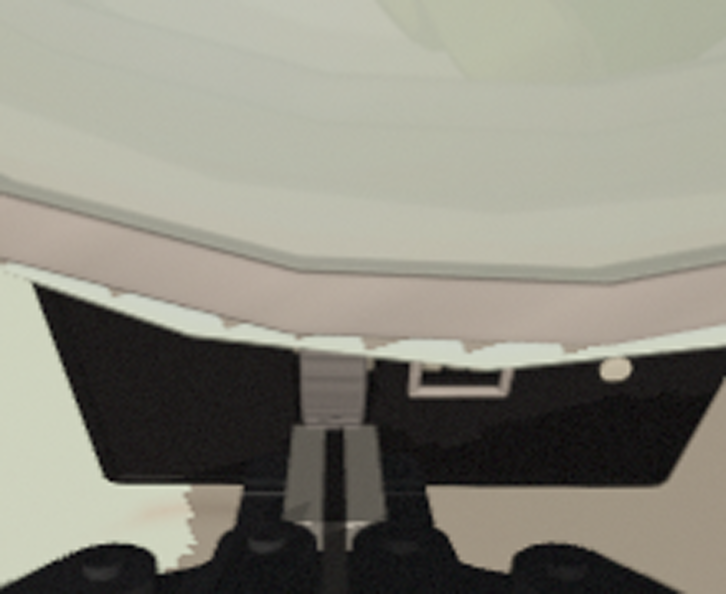

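View pics/s5c.png

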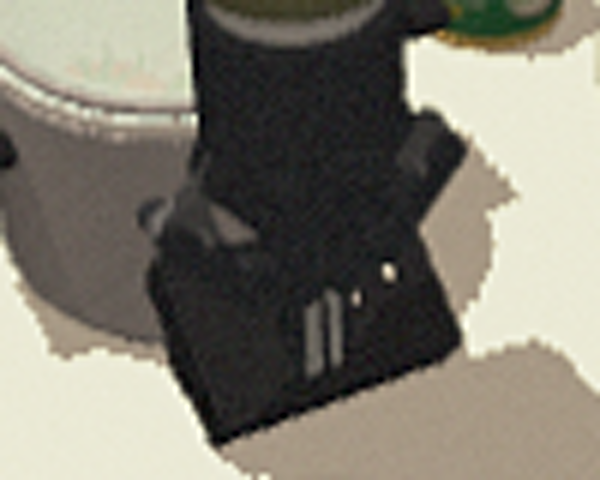

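Request:
apply_moves(targets=[[-0.6,0,-0.2,0],[0,0,-1.1,0],[1.2,0,0,0],[0,0,0.37,0]])

```text
time_s: 6.7
eef_pos: [499.7, 71.5, 121.5]
ee_rot: [0.001, 0.806, 0.592, 0.001]
force: [-7.1, -15.0, 22.2]
grip_width: -0.001
```

Request:
apply_moves(targets=[[-0.19,0,0.2,0],[-0.17,0,0.22,0]])

```text
time_s: 6.9
eef_pos: [498.3, 66.7, 116.7]
ee_rot: [0.001, 0.806, 0.592, -0.0]
force: [-1.5, -7.8, 7.4]
grip_width: -0.001
```

Request:
apply_moves(targets=[[-0.13,0,0.25,0],[-0.11,0,0.26,0]])

```text
time_s: 7.1
eef_pos: [497.4, 64.1, 111.4]
ee_rot: [0.001, 0.806, 0.592, -0.0]
force: [-2.6, -10.8, 4.8]
grip_width: 0.008
```

Request:
apply_moves(targets=[[-0.6,0,-0.2,0],[-0.5,0,-1.1,0]])

```text
time_s: 7.3
eef_pos: [493.1, 54.5, 123.4]
ee_rot: [-0.001, 0.806, 0.591, -0.001]
force: [0.3, 0.1, 0.2]
grip_width: 0.0
```

```bash
python3 - <<'E'
from pl import *
where()
c=snap('wrist','w6.png'); 
im=cv2.resize(c['img'][100:280,220:440,::-1],None,fx=3.3,fy=3.3,interpolation=cv2.INTER_CUBIC); cv2.imwrite('pics/w6c.png',im)
s=snap('scene','s6.png')
cv2.imwrite('pics/s6c.png',cv2.resize(s['img'][210:250,260:310,::-1],None,fx=12,fy=12,interpolation=cv2.INTER_CUBIC))
E
```

```text
t 7.3 tcp [493.1  54.5 123.4] yaw 72.5 tilt 0.15 tip_loc [-141.8    9.2   50.4] F [0.3 0.1 0.2] M [-0.02 -0.02  0.01] grip 0.0 j [-0.13  0.48  1.79  0.    0.88  0.18]
```

View pics/w6c.png

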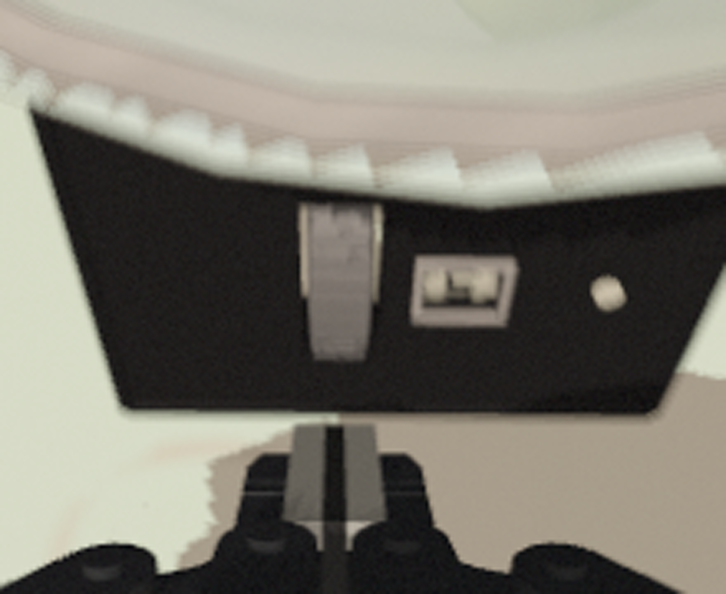

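View pics/s6c.png

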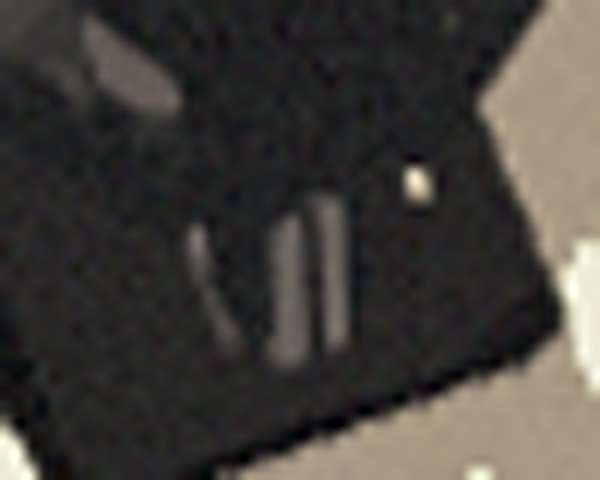

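```bash
python3 - <<'E'
import cv2,numpy as np
a=cv2.imread('pics/w2.png')[168:192,334:366]; b=cv2.imread('pics/w6.png')[173:203,340:382]
a=cv2.resize(a,(400,400),interpolation=cv2.INTER_CUBIC); b=cv2.resize(b,(400,400),interpolation=cv2.INTER_CUBIC)
cv2.imwrite('pics/win.png',np.hstack([a,b]))
E
```

```text
(no output)
```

View pics/win.png

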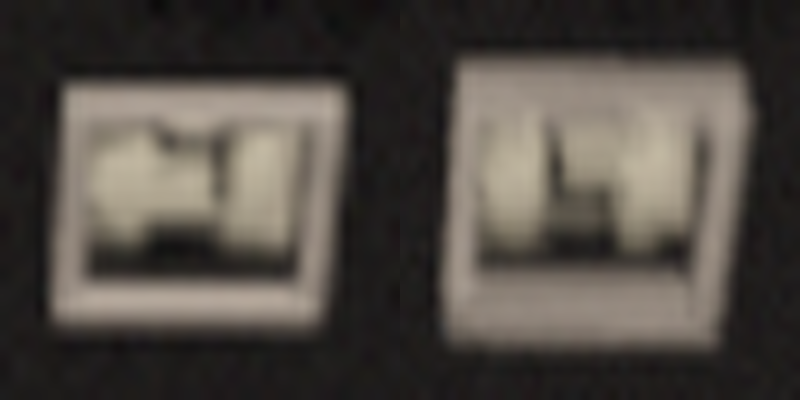

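Request:
apply_moves(targets=[[1.1,0,0,0],[0.5,0,0,0],[0.03,0,0.2,0],[0.04,0,0.15,0]])

```text
time_s: 7.8
eef_pos: [498.7, 70.3, 120.6]
ee_rot: [0.0, 0.806, 0.592, -0.001]
force: [-4.8, -7.7, 11.1]
grip_width: -0.001
```

Request:
apply_moves(targets=[[-0.19,0,0.2,0],[-0.17,0,0.22,0],[-0.13,0,0.25,0],[-0.11,0,0.26,0]])

```text
time_s: 8.2
eef_pos: [496.7, 63.8, 111.1]
ee_rot: [0.0, 0.806, 0.591, -0.001]
force: [-3.5, -6.7, 5.1]
grip_width: 0.0
```

Request:
apply_moves(targets=[[-0.6,0,-0.2,0],[0,0,-1.08,0],[0.6,0,0,0],[0.53,0,0,0],[0.03,0,0.2,0],[0.04,0,0.15,0]])

```text
time_s: 8.8
eef_pos: [498.8, 70.2, 120.6]
ee_rot: [0.0, 0.806, 0.592, -0.0]
force: [-4.2, -7.4, 11.4]
grip_width: -0.003
```

Request:
apply_moves(targets=[[-0.19,0,0.2,0],[-0.17,0,0.22,0],[-0.13,0,0.25,0],[-0.11,0,0.26,0]])

```text
time_s: 9.2
eef_pos: [496.7, 63.9, 111.1]
ee_rot: [0.0, 0.806, 0.591, -0.001]
force: [-3.9, -6.2, 4.2]
grip_width: 0.001
```

Request:
apply_moves(targets=[[-0.6,0,-0.2,0],[-0.5,0,-1.08,0],[0,0,0,0]])

```text
time_s: 9.5
eef_pos: [494.2, 53.5, 125.5]
ee_rot: [0.001, 0.807, 0.591, 0.001]
force: [0.2, -0.1, 0.5]
grip_width: -0.003
```

```bash
cat > win.py <<'E'
import sys
from pl import *
where()
n=sys.argv[1]; c=snap('wrist','w%s.png'%n); b=c['img'][165:210,330:392,::-1]
cv2.imwrite('pics/win%s.png'%n,cv2.resize(b,None,fx=10,fy=10,interpolation=cv2.INTER_CUBIC))
E
python3 win.py 7
```

```text
t 9.5 tcp [494.2  53.5 125.5] yaw 72.4 tilt 0.14 tip_loc [-142.3    7.5   52.5] F [ 0.2 -0.1  0.5] M [ 0.07  0.   -0.03] grip -0.003 j [-0.13  0.48  1.78  0.    0.88  0.18]
```

View pics/win7.png

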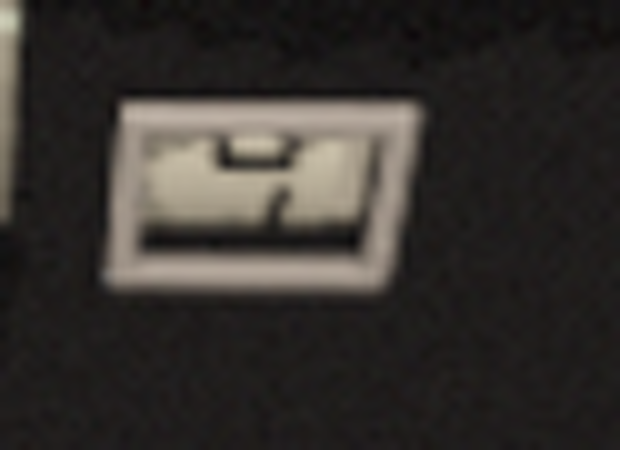

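Request:
apply_moves(targets=[[1.1,0,0,0],[0.5,0,0,0],[0.03,0,0.2,0],[0.04,0,0.15,0]])

```text
time_s: 9.95
eef_pos: [498.6, 70.1, 120.5]
ee_rot: [0.0, 0.806, 0.592, -0.0]
force: [-4.1, -6.9, 8.6]
grip_width: -0.001
```

Request:
apply_moves(targets=[[-0.19,0,0.2,0],[-0.17,0,0.22,0],[-0.13,0,0.25,0],[-0.11,0,0.26,0]])

```text
time_s: 10.35
eef_pos: [497.3, 63.7, 111.7]
ee_rot: [0.001, 0.807, 0.591, 0.0]
force: [-2.2, -4.0, 9.1]
grip_width: -0.009
```

Request:
apply_moves(targets=[[-0.6,0,-0.2,0],[-0.5,0,-1.08,0],[0,0,0,0]])

```text
time_s: 10.65
eef_pos: [494.0, 53.2, 125.4]
ee_rot: [0.001, 0.807, 0.591, 0.001]
force: [0.6, 0.0, -0.3]
grip_width: -0.001
```

```bash
python3 win.py 8
```

```text
t 10.65 tcp [494.   53.2 125.4] yaw 72.4 tilt 0.12 tip_loc [-142.7    7.6   52.4] F [ 0.6  0.  -0.3] M [-0.   -0.02  0.01] grip -0.001 j [-0.13  0.48  1.79  0.    0.88  0.18]
```

View pics/win8.png

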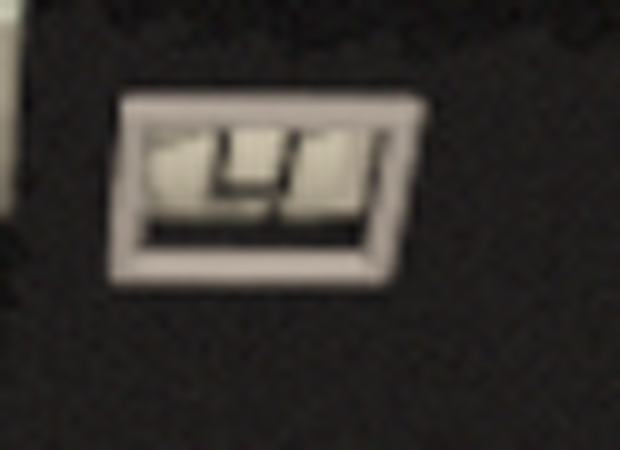

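Request:
apply_moves(targets=[[1.1,0,0,0],[0.5,0,0,0],[0.03,0,0.2,0],[0.04,0,0.15,0]])

```text
time_s: 11.1
eef_pos: [498.6, 70.0, 120.5]
ee_rot: [0.0, 0.806, 0.592, -0.0]
force: [-4.4, -0.6, 14.1]
grip_width: -0.001
```

Request:
apply_moves(targets=[[-0.19,0,0.2,0],[-0.17,0,0.22,0]])

```text
time_s: 11.3
eef_pos: [497.6, 66.1, 116.4]
ee_rot: [0.0, 0.807, 0.591, 0.0]
force: [0.9, -0.6, 3.7]
grip_width: 0.004
```

Request:
apply_moves(targets=[[-0.13,0,0.25,0],[-0.11,0,0.26,0]])

```text
time_s: 11.5
eef_pos: [496.9, 63.5, 111.3]
ee_rot: [0.0, 0.807, 0.591, -0.0]
force: [-1.0, -2.9, 4.5]
grip_width: 0.001
```

Request:
apply_moves(targets=[[-0.6,0,-0.1,0],[-0.5,0,-1.2,0],[0,0,-4.5,0],[0,0,0,0]])

```text
time_s: 11.9
eef_pos: [495.3, 52.9, 174.3]
ee_rot: [0.003, 0.807, 0.591, 0.003]
force: [0.7, -0.4, 0.2]
grip_width: -0.0
```

```bash
python3 win.py 9; python3 - <<'E'
from pl import *
c=capture('wrist')
cv2.imwrite('pics/win9b.png',cv2.resize(c['img'][120:220,270:420,::-1],None,fx=5,fy=5,interpolation=cv2.INTER_CUBIC))
E
```

```text
t 11.9 tcp [495.3  52.9 174.3] yaw 72.5 tilt 0.5 tip_loc [-142.5    5.8  101.3] F [ 0.7 -0.4  0.2] M [-0.01 -0.01  0.03] grip -0.0 j [-0.13  0.4   1.75  0.    0.99  0.18]
```

View pics/win9b.png

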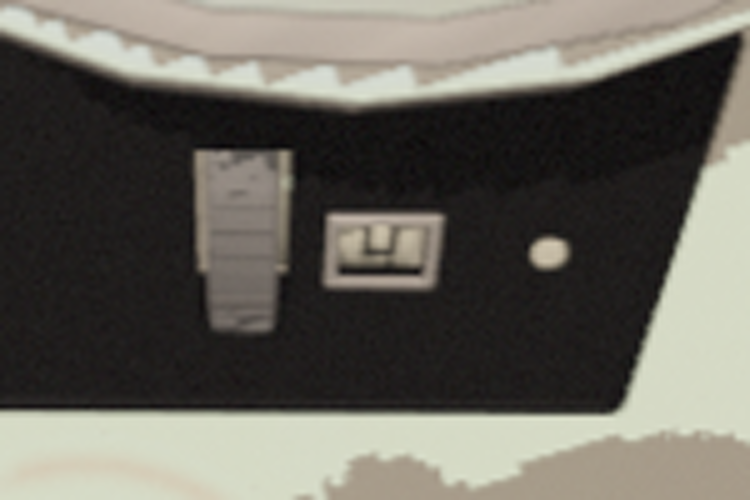

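```bash
python3 -c "
from pl import *
print(ctrl.grip_depth)
p,Rm=plan([495.3,60,280],None,3)
plan([546.7,187.7,275],72.5,5,(p,Rm))"
```

```text
53.900000000000006
[[0.23, -0.01, -3.65, 0.0], [0.24, -0.0, -3.65, 0.0], [0.23, -0.01, -3.66, 0.0]]
[[2.75, 0.21, 0.1, -0.0], [2.74, 0.21, 0.11, -0.0], [2.75, 0.21, 0.1, -0.0], [2.74, 0.21, 0.1, -0.0], [2.75, 0.21, 0.1, -0.0]]
```

Request:
apply_moves(targets=[[0,0,-3.6,0],[0.4,0,-3.7,0],[0.4,0,-3.6,0],[2.7,0.2,0.1,0],[2.7,0.2,0.1,0],[2.7,0.2,0.1,0],[2.7,0.2,0.1,0],[2.8,0.2,0.1,0]], grip=8.5)

```text
time_s: 12.8
eef_pos: [546.4, 188.6, 272.2]
ee_rot: [-0.001, 0.807, 0.591, -0.001]
force: [0.3, -0.6, -0.9]
grip_width: 0.996
```

Request:
apply_moves(targets=[[0,0,0,0],[0,0,0,0],[0,0,0,0]])

```text
time_s: 13.1
eef_pos: [546.1, 187.1, 272.9]
ee_rot: [-0.0, 0.807, 0.591, -0.001]
force: [0.7, -0.1, -0.2]
grip_width: 0.991
```

```bash
python3 - <<'E'
from pl import *
where()
c=snap('wrist','w10.png'); s=snap('scene','s10.png'); t=snap('top','t10.png')
import pickle; pickle.dump((c,pose()[1],pose()[2]),open('w10.pkl','wb'))
cv2.imwrite('pics/s10c.png',cv2.resize(s['img'][200:260,250:330,::-1],None,fx=9,fy=9,interpolation=cv2.INTER_CUBIC))
where()
E
```

```text
t 13.1 tcp [546.1 187.1 272.9] yaw 72.4 tilt 0.07 tip_loc [  0.6  -0.6 199.9] F [ 0.7 -0.1 -0.2] M [ 0.04  0.02 -0.03] grip 0.991 j [ 0.13  0.45  1.38 -0.    1.31  0.43]
t 13.25 tcp [546.3 187.1 273.3] yaw 72.4 tilt 0.01 tip_loc [  0.7  -0.8 200.3] F [-0.4 -0.4  0.6] M [-0.    0.02 -0.01] grip 0.996 j [ 0.13  0.45  1.38 -0.    1.31  0.43]
```

View pics/w10.png

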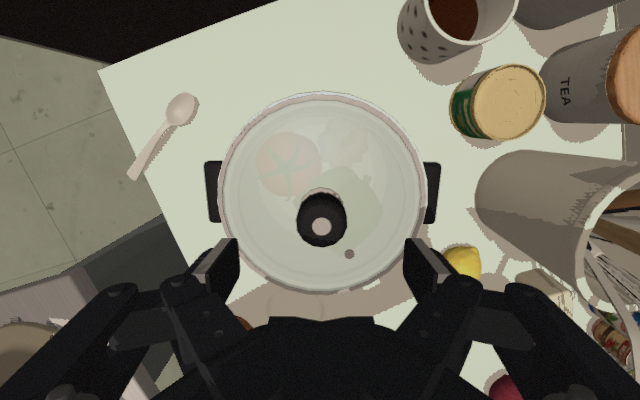

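View pics/s10c.png

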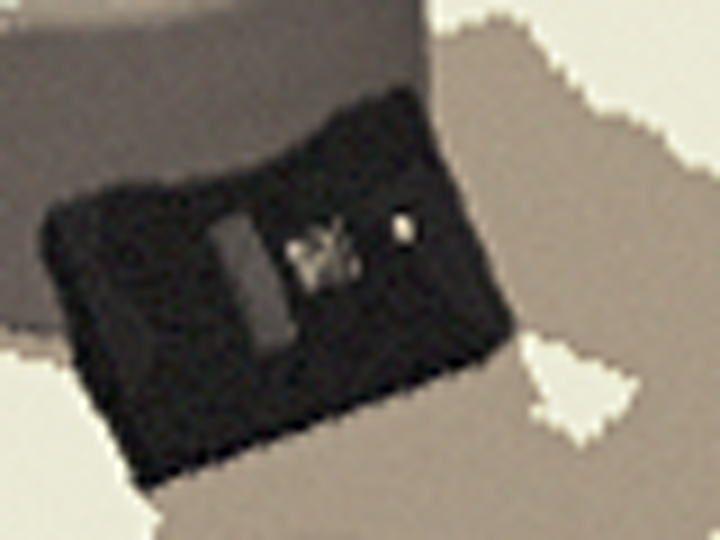

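```bash
python3 -c "
from pl import *
w=loc(COOK,(-212,0,130)); print(w)
plan(w,None,5)"
```

```text
[480.06325905 -15.11308245 130.        ]
[[-4.25, -0.04, 2.87, 0.0], [-4.26, -0.04, 2.86, 0.0], [-4.25, -0.05, 2.87, 0.0], [-4.26, -0.04, 2.87, 0.0], [-4.25, -0.04, 2.87, 0.0]]
```

Request:
apply_moves(targets=[[-4.8,0,0.2,0],[-4.8,0,1.0,0],[-4.4,0,2.4,0],[-4.0,0,3.0,0],[-3.2,0,3.8,0],[0,0,3.8,0],[0,0,0,0],[0,0,0,0]])

```text
time_s: 14.05
eef_pos: [482.9, -14.3, 132.3]
ee_rot: [0.0, 0.807, 0.591, 0.0]
force: [0.9, 0.2, 0.4]
grip_width: 0.997
```

```bash
python3 - <<'E'
from pl import *
where()
c=snap('wrist','w11.png'); 
pt=proj(c,loc(COOK,(-112,-12,46)))[0]; print(pt)
x,y=int(pt[0]),int(pt[1]); y=max(y,25)
cv2.imwrite('pics/w11c.png',cv2.resize(c['img'][y-25:y+30,x-45:x+35,::-1],None,fx=9,fy=9,interpolation=cv2.INTER_CUBIC))
E
```

```text
t 14.05 tcp [482.9 -14.3 132.3] yaw 72.5 tilt 0.02 tip_loc [-210.4   -2.5   59.3] F [0.9 0.2 0.4] M [ 0.03 -0.01  0.01] grip 0.997 j [-0.27  0.44  1.82  0.    0.88  0.03]
[341.32012688  56.66787131]
```

View pics/w11c.png

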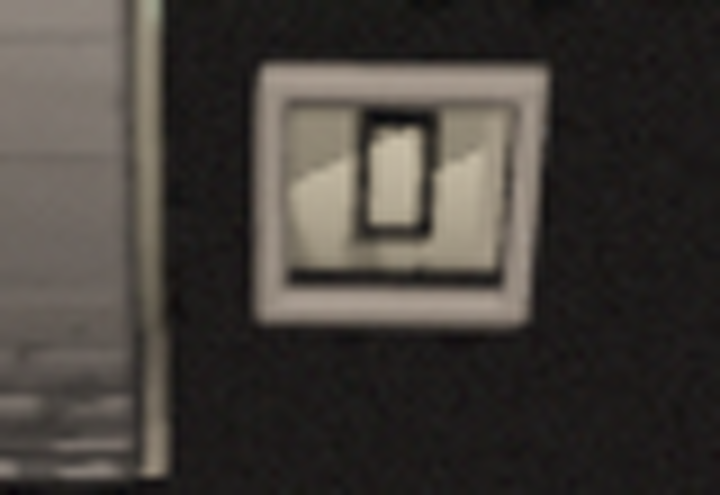

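```bash
python3 -c "
from pl import *
p,Rm=plan([495,25,265],None,3)
plan([546.7,188.5,262],72.5,4,(p,Rm))"
```

```text
[[1.36, -0.01, -4.4, 0.0], [1.36, -0.02, -4.39, 0.0], [1.37, -0.01, -4.4, 0.0]]
[[4.29, 0.0, 0.07, 0.0], [4.28, 0.01, 0.08, 0.0], [4.29, 0.0, 0.07, 0.0], [4.28, 0.01, 0.08, 0.0]]
```

Request:
apply_moves(targets=[[1.4,0,-4.4,0],[1.4,0,-4.4,0],[1.3,0,-4.4,0],[4.3,0,0.1,0],[4.3,0,0.1,0],[4.3,0,0.1,0],[4.2,0,0.0,0],[0,0,0,0]])

```text
time_s: 14.9
eef_pos: [546.6, 192.5, 262.6]
ee_rot: [0.001, 0.805, 0.593, 0.002]
force: [-0.3, -0.6, -0.3]
grip_width: 0.997
```

Request:
apply_moves(targets=[[0,0,1.5,0],[0,0,1.5,0],[0,0,0.9,0],[0,0,0,0]])

```text
time_s: 15.3
eef_pos: [546.1, 187.9, 221.7]
ee_rot: [-0.0, 0.806, 0.591, -0.0]
force: [-0.8, -0.6, 0.3]
grip_width: 0.99
```

```bash
python3 - <<'E'
from pl import *
where()
c=snap('wrist','w12.png')
E
```

```text
t 15.3 tcp [546.1 187.9 221.7] yaw 72.5 tilt 0.02 tip_loc [  1.5  -0.3 148.7] F [-0.8 -0.6  0.3] M [0.06 0.02 0.02] grip 0.99 j [ 0.13  0.5   1.45 -0.    1.2   0.43]
```

View pics/w12.png

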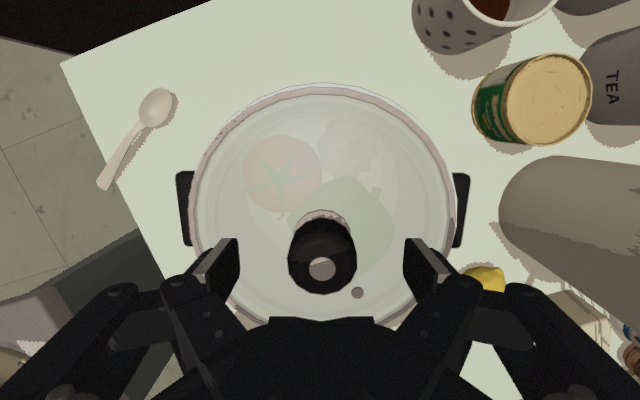

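Request:
apply_moves(targets=[[0,0,-0.1,0],[0,0,0,0],[0,0,0,0],[0,0,0,0],[0,0,0,0]], grip=0, force=25)

```text
time_s: 15.85
eef_pos: [546.4, 187.9, 222.9]
ee_rot: [0.0, 0.807, 0.591, 0.0]
force: [-3.2, 0.2, 4.8]
grip_width: 0.383
```

```bash
python3 -c "
from pl import *
where()"
```

```text
t 15.85 tcp [546.4 187.9 222.9] yaw 72.5 tilt 0.03 tip_loc [  1.6  -0.7 149.9] F [-3.2  0.2  4.8] M [-0.05  0.26 -0.02] grip 0.383 j [0.13 0.5  1.44 0.   1.2  0.43]
```

Request:
apply_moves(targets=[[0,0,-0.5,0],[0,0,-1.5,0],[0,0,-2.5,0],[0,0,-2.5,0],[0,0,0,0],[0,0,0,0]])

```text
time_s: 16.45
eef_pos: [546.1, 187.8, 291.4]
ee_rot: [-0.0, 0.807, 0.591, -0.0]
force: [0.2, -0.1, -4.2]
grip_width: 0.382
```

```bash
python3 - <<'E'
from pl import *
where()
c=snap('wrist','w13.png');s=snap('scene','s13.png')
# seat/plan
seat=loc(REST,(-6,0,76)); print(seat)
E
```

```text
t 16.45 tcp [546.1 187.8 291.4] yaw 72.5 tilt 0.06 tip_loc [  1.4  -0.4 218.4] F [ 0.2 -0.1 -4.2] M [0.01 0.04 0.03] grip 0.382 j [ 0.13  0.44  1.35 -0.    1.35  0.43]
[ 558.38377188 -185.55003694   76.        ]
```

View pics/w13.png

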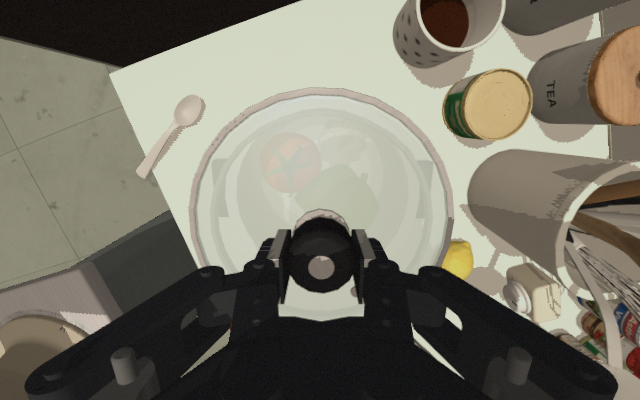

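View pics/s13.png

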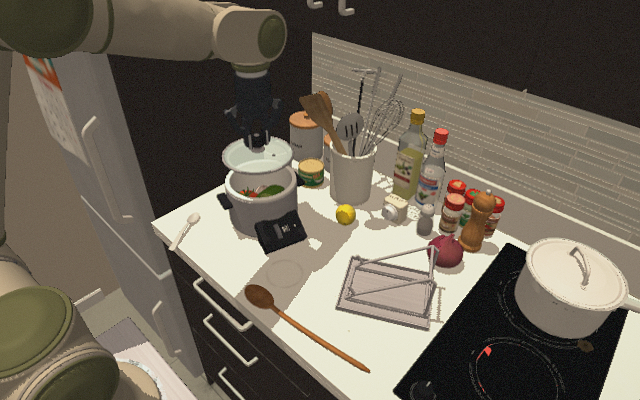

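```bash
python3 - <<'E'
from pl import *
import pickle
s,t=pickle.load(open('cams.pkl','rb'))
for n,a,b in [('spatula tip',(322,118),(272,130)),('spat2',(312,100),(290,125))]: pass
for n,p,z in [('crock front rim',(313,150),140),('crock left',(293,125),140),('lemon',(336,164),25),('timer',(368,128),58),('onion',(434,147),45),('shaker',(403,127),80),('spoon',(345,288),10)]:
    print(n,atz(t,p,z).round(0))
print('crock base scene', atz(s,(352,200),0).round(), 'rim front scene',atz(s,(352,165),140).round(),'timer',atz(s,(394,220),0).round(),'onion',atz(s,(446,265),0).round())
def tilt(px):
    for th in range(0,36,4):
        a=np.radians(th);h=43
        best=-1
        for l in [(70.9,0),(56.2,-7),(-56.2,-7)]:
            O=np.array([px+h*np.sin(a),-h*np.cos(a)])
            Q=O+l[0]*np.array([np.cos(a),np.sin(a)])+l[1]*np.array([-np.sin(a),np.cos(a)])
            need=26+(Q[0]+62)*np.tan(np.radians(33.9))+3.2/np.cos(np.radians(33.9))
            if Q[0]<76: best=max(best,need-Q[1])
        pz=best; O=np.array([px+h*np.sin(a),pz-h*np.cos(a)])
        F=O-70.9*np.array([np.cos(a),np.sin(a)])
        sN=((F[0]+62)*.829+(F[1]-26)*.559, -(F[0]+62)*.559+(F[1]-26)*.829)
        print(th,'pz',round(pz,1),'tcpz',round(pz+53.9,1),'O',O.round(1),'F s,n',np.round(sN,1))
tilt(-19)
for l in (-19,-30): print(loc(REST,(l,0,0)))
w=loc(REST,(-19,0,0))
p,Rm=plan([490,80,300],105,4)
p,Rm=plan([490,-60,300],116.9,4,(p,Rm))
plan([w[0],w[1],280],116.9,4,(p,Rm))
E
```

```text
crock front rim [683.  79. 140.]
crock left [744. 128. 140.]
lemon [681.  22.  25.]
timer [770. -59.  58.]
onion [ 725. -230.   45.]
shaker [ 765. -145.   80.]
spoon [363.  -5.  10.]
crock base scene [762.  64.   0.] rim front scene [727.  49. 140.] timer [772. -69.   0.] onion [ 722. -248.    0.]
0 pz 149.4 tcpz 203.3 O [-19.  106.4] F s,n [21.8 82.2]
4 pz 146.2 tcpz 200.1 O [-16.  103.3] F s,n [20.  73.8]
8 pz 142.7 tcpz 196.6 O [-13.  100.1] F s,n [18.3 65.1]
12 pz 139.9 tcpz 193.8 O [-10.1  97.8] F s,n [17.5 57.1]
16 pz 136.9 tcpz 190.8 O [-7.1 95.6] F s,n [16.9 48.9]
20 pz 133.5 tcpz 187.4 O [-4.3 93.1] F s,n [16.6 40.5]
24 pz 129.7 tcpz 183.6 O [-1.5 90.5] F s,n [16.4 31.9]
28 pz 125.6 tcpz 179.5 O [ 1.2 87.7] F s,n [16.3 23.2]
32 pz 121.2 tcpz 175.1 O [ 3.8 84.7] F s,n [16.5 14.4]
[ 552.49861094 -173.9584503     0.        ]
[ 547.51885938 -164.15018468    0.        ]
[[-2.99, -0.52, -0.23, -8.1], [-2.89, -0.94, -0.23, -8.1], [-2.73, -1.34, -0.23, -8.1], [-2.51, -1.71, -0.23, -8.1]]
[[-3.38, -0.9, 0.0, -3.0], [-3.33, -1.07, 0.0, -3.0], [-3.27, -1.25, 0.0, -3.0], [-3.2, -1.42, 0.01, -3.0]]
[[-3.25, 0.11, 0.5, -0.0], [-3.25, 0.11, 0.49, -0.0], [-3.25, 0.1, 0.5, -0.0], [-3.24, 0.11, 0.49, -0.0]]
```

Request:
apply_moves(targets=[[-1.5,-0.2,-0.2,-4],[-2.8,-0.6,-0.3,-7],[-2.9,-0.9,-0.2,-7],[-2.8,-1.3,-0.2,-7],[-2.6,-1.6,0,-5],[-3.3,-1.0,0,-4],[-3.3,-1.1,0,-3.5],[-3.3,-1.2,0,-3.5]])

```text
time_s: 17.35
eef_pos: [485.7, -40.8, 300.3]
ee_rot: [-0.001, 0.547, 0.837, -0.0]
force: [1.5, -0.3, -4.3]
grip_width: 0.385
```

```bash
python3 - <<'E'
from pl import *
where(REST)
w=loc(REST,(-19,0,0))
plan([w[0],w[1],270],116.9,6)
E
```

```text
t 17.35 tcp [485.7 -40.8 300.3] yaw 113.6 tilt 0.11 tip_loc [-168.1    0.6  227.3] F [ 1.5 -0.3 -4.3] M [-0.03 -0.02  0.  ] grip 0.385 j [-0.32  0.23  1.61  0.    1.3  -0.74]
[[-2.48, 0.13, 0.5, -0.5], [-2.48, 0.11, 0.5, -0.5], [-2.48, 0.09, 0.5, -0.5], [-2.49, 0.07, 0.5, -0.5], [-2.48, 0.04, 0.51, -0.5], [-2.48, 0.02, 0.5, -0.5]]
```

Request:
apply_moves(targets=[[-2.5,0.1,0.5,-0.5],[-2.5,0.1,0.5,-0.5],[-2.5,0.1,0.5,-0.5],[-2.5,0.1,0.5,-0.5],[-2.5,0.0,0.5,-0.5],[-1.9,0.0,0.5,-0.4],[0,0,0,0],[0,0,0,0]])

```text
time_s: 18.15
eef_pos: [549.7, -168.7, 270.1]
ee_rot: [-0.001, 0.527, 0.85, 0.0]
force: [0.5, 0.3, -3.4]
grip_width: 0.385
```

```bash
python3 - <<'E'
from pl import *
where(REST)
c=snap('wrist','w14.png');s=snap('scene','s14.png')
for l in [(-75.4,45,45.9),(-75.4,-45,45.9),(75,45,120),(75,-45,120),(-95,75,13),(-95,-75,13),(-62,45,26),(-62,-45,26)]: print(l,proj(c,loc(REST,l)).round(1),proj(s,loc(REST,l)).round(1))
E
```

```text
t 18.15 tcp [ 549.7 -168.7  270.1] yaw 116.4 tilt 0.14 tip_loc [-25.1  -0.2 197.1] F [ 0.5  0.3 -3.4] M [-0.02 -0.01  0.03] grip 0.385 j [-0.5   0.45  1.39  0.    1.3  -0.96]
(-75.4, 45, 45.9) [[364.8 137.3]] [[357.6 255.9]]
(-75.4, -45, 45.9) [[278.7 138.1]] [[349.  286.8]]
(75, 45, 120) [[371.5 306.8]] [[433.2 245.4]]
(75, -45, 120) [[274.8 307.4]] [[430.7 278.4]]
(-95, 75, 13) [[387.2 118.2]] [[350.7 255. ]]
(-95, -75, 13) [[256.1 119.5]] [[335.6 306.1]]
(-62, 45, 26) [[361.8 148.5]] [[362.8 263.3]]
(-62, -45, 26) [[281.9 149.2]] [[354.8 294.4]]
```

View pics/w14.png

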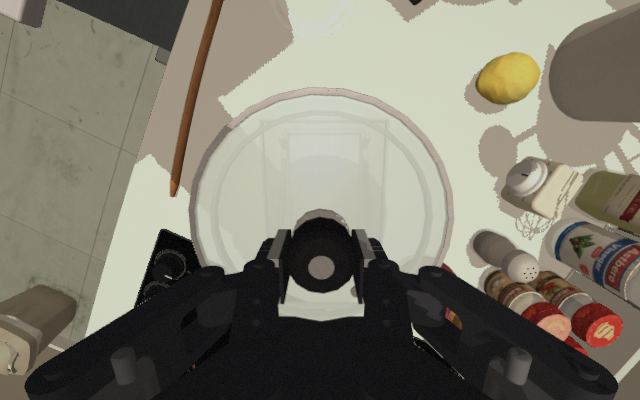

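View pics/s14.png

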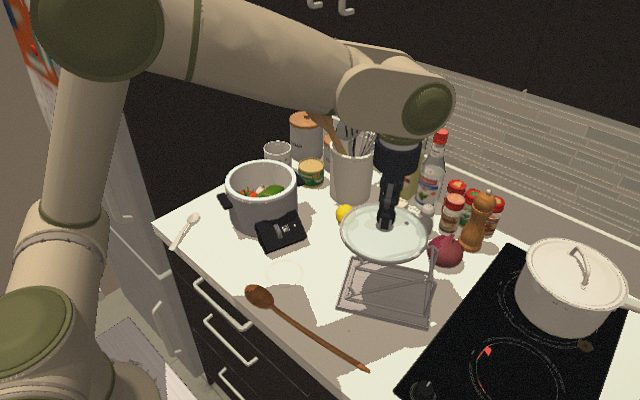

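```bash
python3 - <<'E'
import cv2,numpy as np
a=cv2.imread('pics/w14.png')[85:285,190:455]
g=cv2.cvtColor(a,cv2.COLOR_BGR2GRAY)
g=cv2.createCLAHE(8,(4,4)).apply(g)
cv2.imwrite('pics/w14c.png',cv2.resize(g,None,fx=2.9,fy=2.9,interpolation=cv2.INTER_CUBIC))
E
```

```text
(no output)
```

View pics/w14c.png

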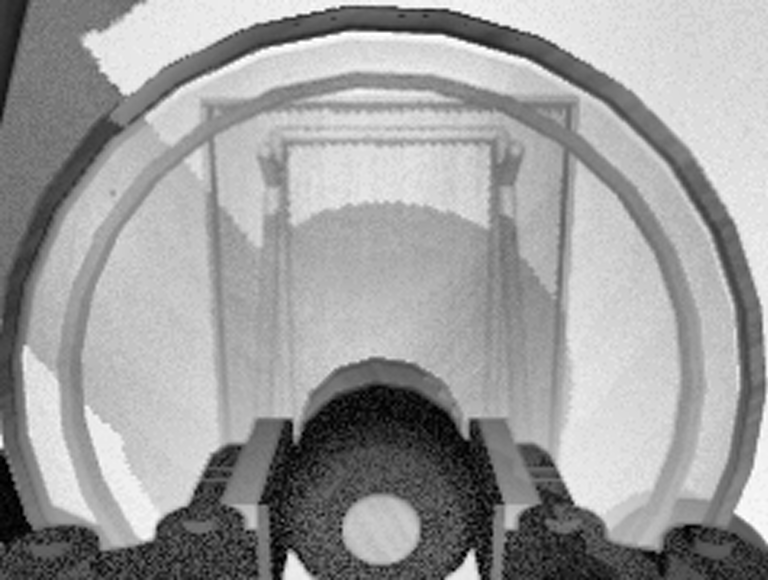

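Request:
apply_moves(targets=[[-0.6,0.4,1.5,-0.8],[0,0,2.0,0],[0,0,1.5,0],[0,0,1.0,0],[0,0,0,0]])

```text
time_s: 18.75
eef_pos: [556.0, -172.0, 209.6]
ee_rot: [-0.001, 0.521, 0.854, -0.0]
force: [-0.4, 0.1, -2.6]
grip_width: 0.383
```

```bash
python3 - <<'E'
from pl import *
where(REST)
E
```

```text
t 18.75 tcp [ 556.  -172.   209.6] yaw 117.2 tilt 0.17 tip_loc [-19.3   3.9 136.6] F [-0.4  0.1 -2.6] M [ 0.03  0.03 -0.03] grip 0.383 j [-0.5   0.52  1.44  0.    1.18 -0.98]
```

Request:
apply_moves(targets=[[0,0,0.4,0],[0,0,0.4,0],[0,0,0.3,0],[0,0,0,0]])

```text
time_s: 19.15
eef_pos: [556.2, -172.1, 200.5]
ee_rot: [-0.0, 0.521, 0.854, 0.0]
force: [-3.5, 4.3, 1.1]
grip_width: 0.384
```

```bash
python3 - <<'E'
from pl import *
where(REST)
s=snap('scene','s15.png')
cv2.imwrite('pics/s15c.png',cv2.resize(s['img'][190:340,320:470,::-1],None,fx=4,fy=4,interpolation=cv2.INTER_CUBIC))
E
```

```text
t 19.15 tcp [ 556.2 -172.1  200.5] yaw 117.2 tilt 0.04 tip_loc [-19.1   4.2 127.5] F [-3.5  4.3  1.1] M [0.45 0.3  0.04] grip 0.384 j [-0.5   0.53  1.45  0.    1.16 -0.98]
```

View pics/s15c.png

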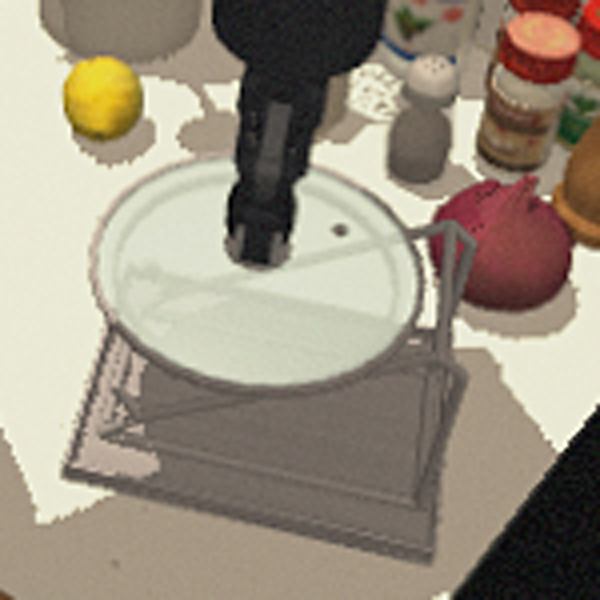

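Request:
apply_moves(targets=[[0,0,0.3,0],[0,0,0.3,0],[0,0,0,0]])

```text
time_s: 19.5
eef_pos: [555.6, -171.0, 194.3]
ee_rot: [-0.002, 0.521, 0.854, 0.001]
force: [-7.4, 9.7, 4.6]
grip_width: 0.384
```

Request:
apply_moves(targets=[[0,0,0.3,0],[0,0,0.3,0],[0,0,0,0]])

```text
time_s: 19.8
eef_pos: [555.2, -170.1, 188.3]
ee_rot: [-0.003, 0.521, 0.854, 0.001]
force: [-9.7, 14.5, 8.4]
grip_width: 0.38
```

```bash
python3 - <<'E'
from pl import *
where(REST)
s=snap('scene','s16.png');c=snap('wrist','w16.png')
cv2.imwrite('pics/s16c.png',cv2.resize(s['img'][190:340,320:470,::-1],None,fx=4,fy=4,interpolation=cv2.INTER_CUBIC))
E
```

```text
t 19.8 tcp [ 555.2 -170.1  188.3] yaw 117.2 tilt 0.39 tip_loc [-21.7   4.  115.3] F [-9.7 14.5  8.4] M [ 2.31  1.64 -0.03] grip 0.38 j [-0.5   0.55  1.47  0.    1.13 -0.98]
```

View pics/s16c.png

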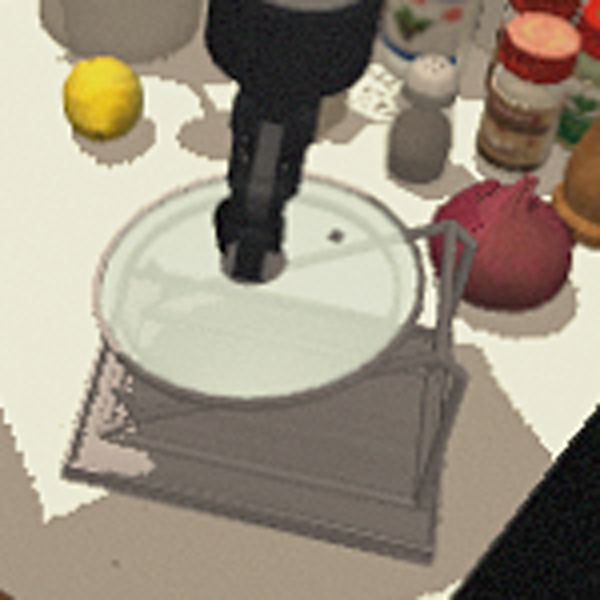

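View pics/w16.png

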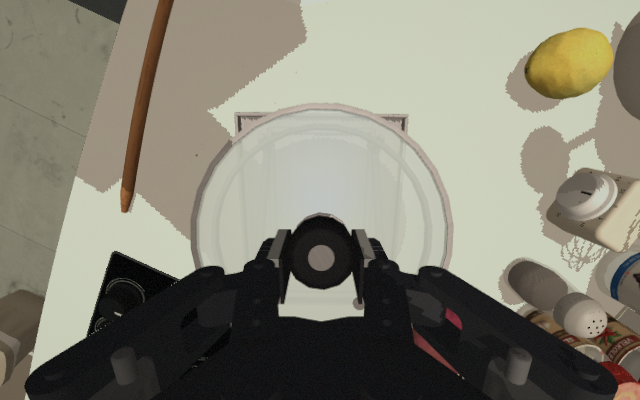

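Request:
apply_moves(targets=[[0.3,0,-0.1,0],[0.2,0,-0.1,0],[0,0,0,0]], force=20)

```text
time_s: 20.2
eef_pos: [554.2, -168.1, 190.6]
ee_rot: [0.001, 0.521, 0.853, -0.0]
force: [-0.9, -0.4, -2.8]
grip_width: 0.381
```

```bash
python3 - <<'E'
from pl import *
where(REST)
E
```

```text
t 20.2 tcp [ 554.2 -168.1  190.6] yaw 117.2 tilt 0.06 tip_loc [-23.4   4.2 117.6] F [-0.9 -0.4 -2.8] M [0.04 0.05 0.01] grip 0.381 j [-0.5   0.54  1.48 -0.    1.13 -0.97]
```

Request:
apply_moves(targets=[[0,0,0.3,0],[0,0,0.2,0],[0,0,0,0]])

```text
time_s: 20.5
eef_pos: [553.9, -167.5, 185.2]
ee_rot: [-0.001, 0.521, 0.853, 0.0]
force: [-2.0, 5.6, 3.6]
grip_width: 0.384
```

```bash
python3 - <<'E'
from pl import *
where(REST)
c=snap('wrist','w17.png')
E
```

```text
t 20.5 tcp [ 553.9 -167.5  185.2] yaw 117.2 tilt 0.08 tip_loc [-24.2   4.1 112.2] F [-2.   5.6  3.6] M [0.57 0.33 0.  ] grip 0.384 j [-0.5   0.54  1.48  0.    1.12 -0.97]
```

View pics/w17.png

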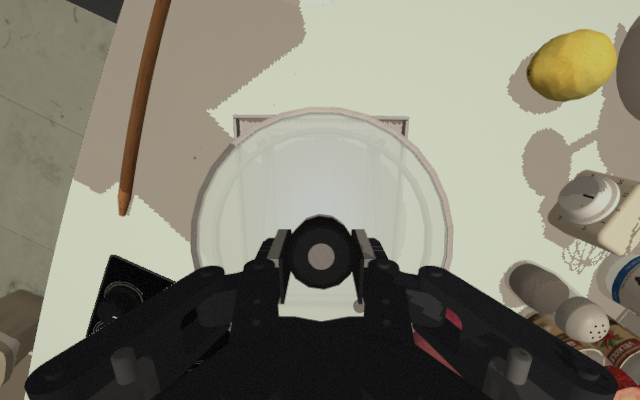

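Request:
apply_moves(targets=[[0.1,0,0.3,0],[0.1,0,0.3,0],[0,0,0,0]])

```text
time_s: 20.85
eef_pos: [552.9, -165.6, 179.0]
ee_rot: [-0.001, 0.521, 0.853, 0.0]
force: [-2.3, 5.5, 2.2]
grip_width: 0.377
```

```bash
python3 - <<'E'
from pl import *
where(REST)
c=snap('wrist','w18.png'); s=snap('scene','s18.png')
cv2.imwrite('pics/s18c.png',cv2.resize(s['img'][190:340,320:470,::-1],None,fx=4,fy=4,interpolation=cv2.INTER_CUBIC))
E
```

```text
t 20.85 tcp [ 552.9 -165.6  179. ] yaw 117.2 tilt 0.1 tip_loc [-26.4   4.2 106. ] F [-2.3  5.5  2.2] M [ 0.73  0.31 -0.07] grip 0.377 j [-0.49  0.55  1.49  0.    1.1  -0.97]
```

View pics/w18.png

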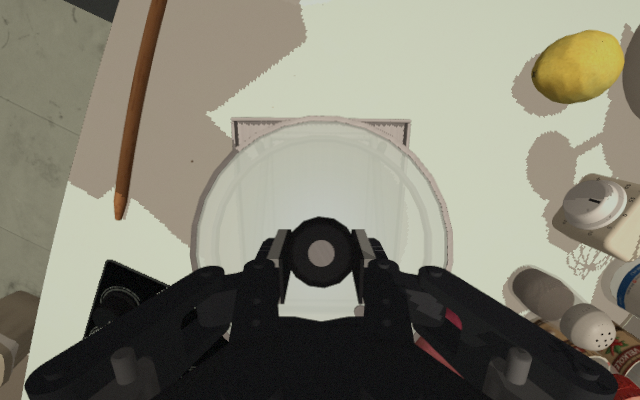

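View pics/s18c.png

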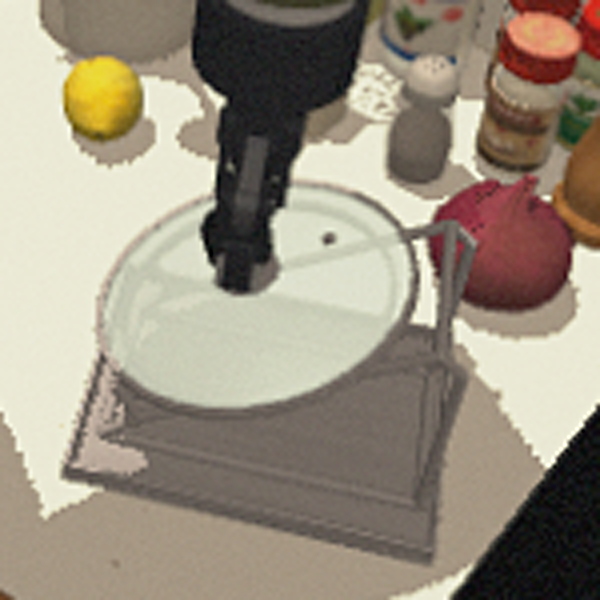

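Request:
apply_moves(targets=[[0,0,0.3,0],[0,0,0.3,0],[0,0,0,0]])

```text
time_s: 21.25
eef_pos: [552.6, -164.8, 172.7]
ee_rot: [-0.002, 0.521, 0.854, 0.001]
force: [-4.0, 10.1, 2.2]
grip_width: 0.382
```

```bash
python3 - <<'E'
from pl import *
where(REST)
c=snap('wrist','w19.png'); s=snap('scene','s19.png')
cv2.imwrite('pics/s19c.png',cv2.resize(s['img'][190:340,320:470,::-1],None,fx=4,fy=4,interpolation=cv2.INTER_CUBIC))
E
```

```text
t 21.25 tcp [ 552.6 -164.8  172.7] yaw 117.2 tilt 0.24 tip_loc [-27.5   4.2  99.7] F [-4.  10.1  2.2] M [ 1.4   0.56 -0.04] grip 0.382 j [-0.49  0.56  1.5   0.    1.09 -0.97]
```

View pics/w19.png

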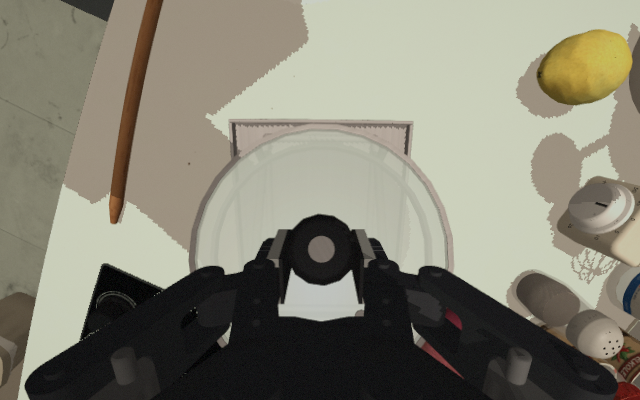

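View pics/s19c.png

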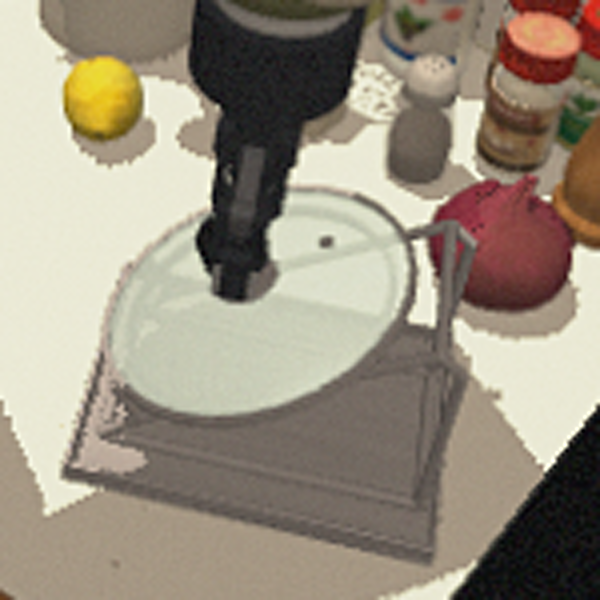

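Request:
apply_moves(targets=[[0,0,-0.4,0],[-0.45,0,-0.1,0],[0,0,0.3,0],[0,0,0.2,0],[0,0,0,0]])

```text
time_s: 21.85
eef_pos: [555.2, -170.4, 173.1]
ee_rot: [0.0, 0.521, 0.853, -0.0]
force: [-0.4, 0.7, 0.2]
grip_width: 0.383
```

```bash
python3 - <<'E'
from pl import *
where(REST)
c=snap('wrist','w20.png')
E
```

```text
t 21.85 tcp [ 555.2 -170.4  173.1] yaw 117.2 tilt 0.02 tip_loc [-20.9   4.1 100.1] F [-0.4  0.7  0.2] M [ 0.04 -0.03  0.02] grip 0.383 j [-0.5   0.56  1.49 -0.    1.09 -0.97]
```

View pics/w20.png

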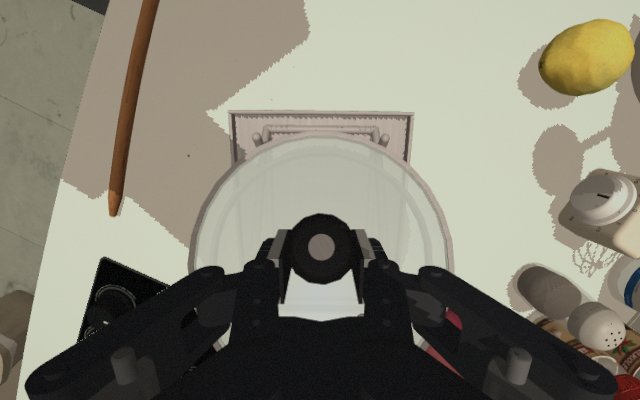

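Request:
apply_moves(targets=[[0.05,0,0.3,0],[0.05,0,0.3,0],[0,0,0,0]])

```text
time_s: 22.2
eef_pos: [554.8, -169.4, 167.4]
ee_rot: [0.0, 0.521, 0.853, -0.0]
force: [0.3, -0.0, 0.8]
grip_width: 0.384
```

```bash
python3 - <<'E'
from pl import *
where(REST)
c=snap('wrist','w21.png'); s=snap('scene','s21.png')
cv2.imwrite('pics/s21c.png',cv2.resize(s['img'][190:340,320:470,::-1],None,fx=4,fy=4,interpolation=cv2.INTER_CUBIC))
E
```

```text
t 22.2 tcp [ 554.8 -169.4  167.4] yaw 117.2 tilt 0.04 tip_loc [-21.9   4.1  94.4] F [ 0.3 -0.   0.8] M [-0.04 -0.02 -0.04] grip 0.384 j [-0.5   0.57  1.49 -0.    1.08 -0.97]
```

View pics/w21.png

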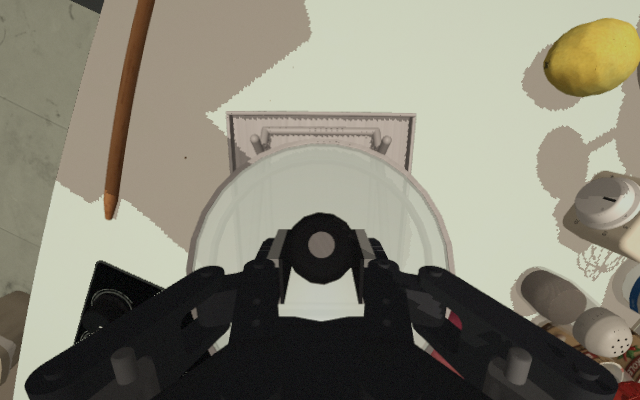

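View pics/s21c.png

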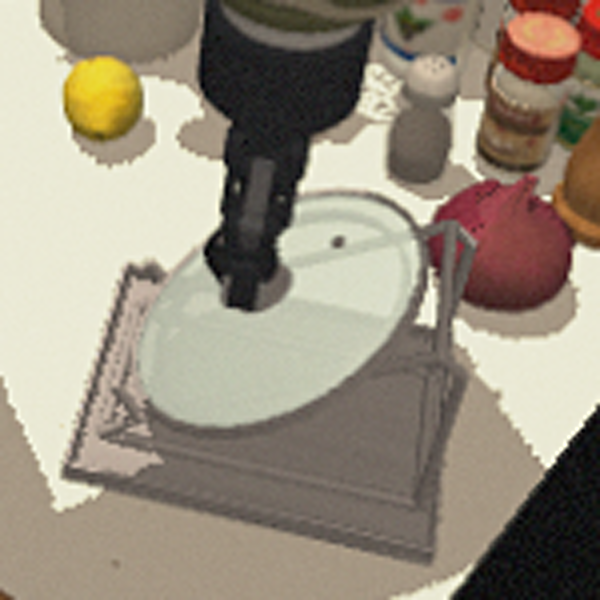

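Request:
apply_moves(targets=[[0,0,0.2,0],[0,0,0.2,0],[0,0,0,0]])

```text
time_s: 22.6
eef_pos: [554.9, -169.5, 166.8]
ee_rot: [0.001, 0.521, 0.854, -0.0]
force: [-11.6, 4.5, 30.0]
grip_width: 0.387
```

```bash
python3 - <<'E'
from pl import *
where(REST)
c=snap('wrist','w22.png')
E
```

```text
t 22.6 tcp [ 554.9 -169.5  166.8] yaw 117.2 tilt 0.13 tip_loc [-21.7   4.2  93.8] F [-11.6   4.5  30. ] M [ 0.62  2.   -0.07] grip 0.387 j [-0.5   0.57  1.49 -0.    1.08 -0.97]
```

View pics/w22.png

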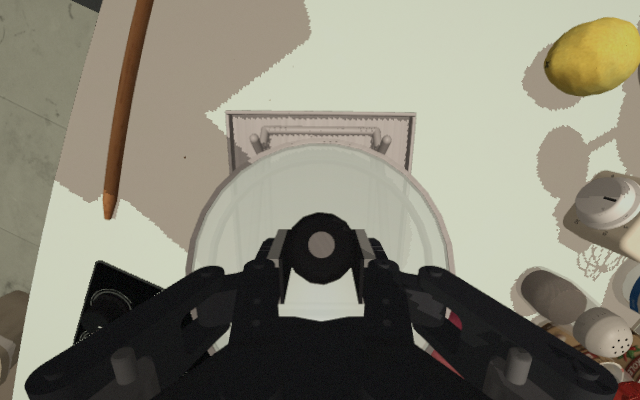

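Request:
apply_moves(targets=[[0,0,-0.3,0],[0.25,0,0.15,0],[0.2,0,0.14,0],[0,0,0,0]])

```text
time_s: 23.05
eef_pos: [553.5, -167.0, 165.3]
ee_rot: [0.003, 0.521, 0.853, -0.001]
force: [-0.6, -7.4, 12.2]
grip_width: 0.385
```

```bash
python3 - <<'E'
from pl import *
where(REST)
E
```

```text
t 23.05 tcp [ 553.5 -167.   165.3] yaw 117.2 tilt 0.38 tip_loc [-24.3   4.2  92.3] F [-0.6 -7.4 12.2] M [-1.2   0.25 -0.16] grip 0.385 j [-0.49  0.56  1.5  -0.    1.07 -0.97]
```

Request:
apply_moves(targets=[[0.15,0,0.1,0],[0.1,0,0.07,0],[0,0,0,0]])

```text
time_s: 23.35
eef_pos: [553.1, -166.3, 165.1]
ee_rot: [0.005, 0.521, 0.853, -0.002]
force: [-2.1, -13.2, 21.0]
grip_width: 0.383
```

```bash
python3 - <<'E'
from pl import *
where(REST)
c=snap('wrist','w23.png');s=snap('scene','s23.png')
cv2.imwrite('pics/s23c.png',cv2.resize(s['img'][190:340,320:470,::-1],None,fx=4,fy=4,interpolation=cv2.INTER_CUBIC))
E
```

```text
t 23.35 tcp [ 553.1 -166.3  165.1] yaw 117.1 tilt 0.65 tip_loc [-24.8   4.2  92.1] F [ -2.1 -13.2  21. ] M [-2.15  0.43 -0.17] grip 0.383 j [-0.49  0.56  1.51 -0.    1.06 -0.97]
```

View pics/w23.png

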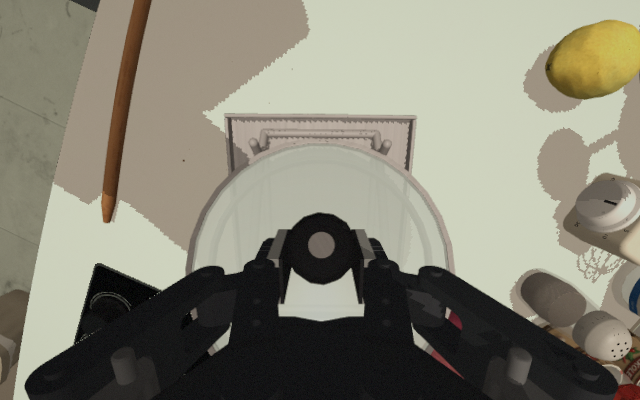

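View pics/s23c.png

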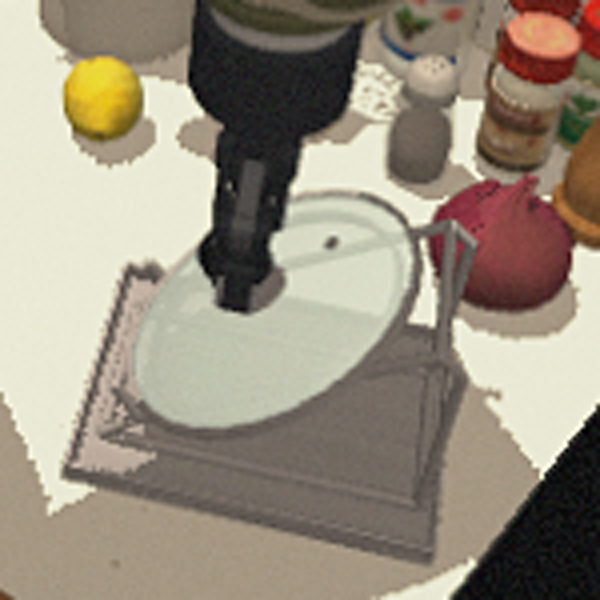

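Request:
apply_moves(targets=[[-0.15,0,-0.12,0],[-0.1,0,-0.08,0],[0,0,0,0]])

```text
time_s: 23.75
eef_pos: [553.4, -167.0, 165.2]
ee_rot: [0.003, 0.521, 0.853, -0.001]
force: [-0.4, -7.8, 11.7]
grip_width: 0.381
```

```bash
python3 - <<'E'
from pl import *
where(REST)
E
```

```text
t 23.75 tcp [ 553.4 -167.   165.2] yaw 117.1 tilt 0.31 tip_loc [-24.4   4.1  92.2] F [-0.4 -7.8 11.7] M [-1.1   0.14 -0.2 ] grip 0.381 j [-0.5   0.56  1.5  -0.    1.07 -0.97]
```

Request:
apply_moves(targets=[[-0.15,0,-0.1,0],[-0.05,0,-0.05,0],[0,0,0,0]])

```text
time_s: 24.05
eef_pos: [553.7, -167.5, 165.4]
ee_rot: [0.0, 0.521, 0.853, -0.0]
force: [-1.0, -3.5, 5.0]
grip_width: 0.381
```

Request:
apply_moves(targets=[[0,0,0,0],[0,0,0,0],[0,0,0,0],[0,0,0,0],[0,0,0,0]], grip=6.5)

```text
time_s: 24.55
eef_pos: [553.6, -167.0, 165.1]
ee_rot: [-0.0, 0.521, 0.854, 0.0]
force: [-0.0, -0.1, 0.3]
grip_width: 0.76
```

```bash
python3 - <<'E'
from pl import *
where(REST)
c=snap('wrist','w24.png');s=snap('scene','s24.png')
cv2.imwrite('pics/s24c.png',cv2.resize(s['img'][190:340,320:470,::-1],None,fx=4,fy=4,interpolation=cv2.INTER_CUBIC))
E
```

```text
t 24.55 tcp [ 553.6 -167.   165.1] yaw 117.2 tilt 0.02 tip_loc [-24.8   4.1  92.1] F [-0.  -0.1  0.3] M [-0.03  0.04 -0.01] grip 0.76 j [-0.5   0.57  1.5   0.    1.07 -0.97]
```

View pics/w24.png

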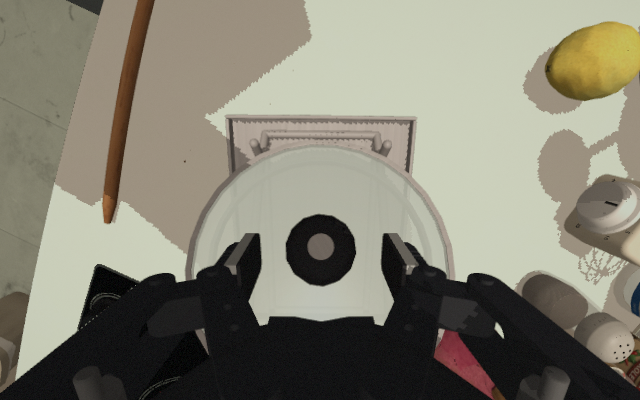

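View pics/s24c.png

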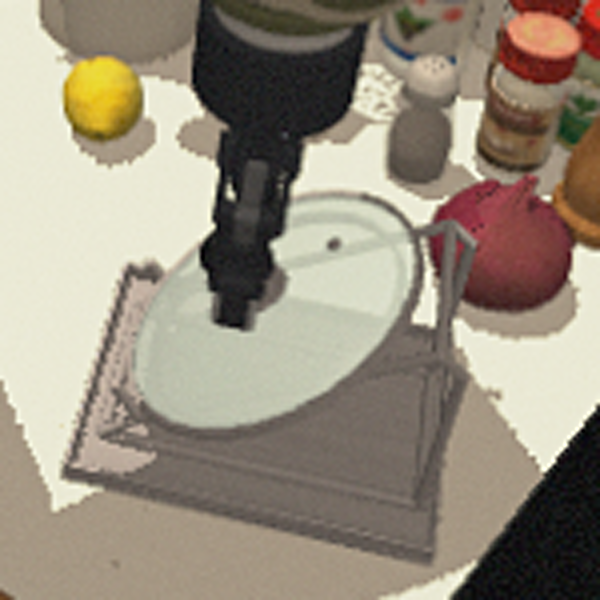

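Fingers are off the knob, which sits free at (320,250) in the wrist view, and the lid lies in the rest. I'll raise the tool and check the pose.

Request:
apply_moves(targets=[[0,0,-1.5,0],[0,0,-3,0],[0.0,0,-4,0],[1.5,0,-4,0],[1.5,0,-3,0],[0,0,0,0],[0,0,0,0]], grip=8)

```text
time_s: 25.35
eef_pos: [539.8, -140.3, 320.3]
ee_rot: [0.0, 0.521, 0.854, -0.0]
force: [0.6, -0.7, -0.4]
grip_width: 0.937
```

```bash
cat > chk.py <<'E'
from pl import *
where(REST)
c=snap('wrist','w25.png');s=snap('scene','s25.png');t=snap('top','t25.png')
F=loc(REST,(1,3,0)); F=np.array([F[0],F[1],REST[2]])
print('refined rest',F)
ax=np.array([-.559,0,.829]); up=np.array([.829,0,.559]); O=np.array([-6,0,76.])
a=np.linspace(0,2*np.pi,60)
circ=[O+84*(np.cos(i)*up+np.sin(i)*np.array([0,1,0]))+2*ax for i in a]
kn=[O+52*ax+12*(np.cos(i)*up+np.sin(i)*np.array([0,1,0])) for i in a]
kn2=[O+39*ax+17*(np.cos(i)*up+np.sin(i)*np.array([0,1,0])) for i in a]
for n,cc,(x,y,w,h),k in [('w',c,(150,60,340,260),2.2),('s',s,(320,200,150,140),4),('t',t,(350,140,140,120),5)]:
    k4=k; im=cv2.resize(cc['img'][y:y+h,x:x+w,::-1],None,fx=k,fy=k,interpolation=cv2.INTER_CUBIC)
    for pts,col in [(circ,(0,0,255)),(kn2,(255,0,0))]:
        u=(proj(cc,np.array([loc(F,p) for p in pts]))-[x,y]+.5)*k
        cv2.polylines(im,[u.astype(int)],True,col,1,cv2.LINE_AA)
    cv2.imwrite('pics/chk_%s.png'%n,im)
E
python3 chk.py
```

```text
t 25.35 tcp [ 539.8 -140.3  320.3] yaw 117.2 tilt 0.04 tip_loc [-54.7   4.  247.3] F [ 0.6 -0.7 -0.4] M [ 0.02  0.05 -0.01] grip 0.937 j [-0.46  0.37  1.37 -0.    1.4  -0.94]
refined rest [ 564.22768622 -190.43354645   -1.101     ]
```

View pics/chk_w.png

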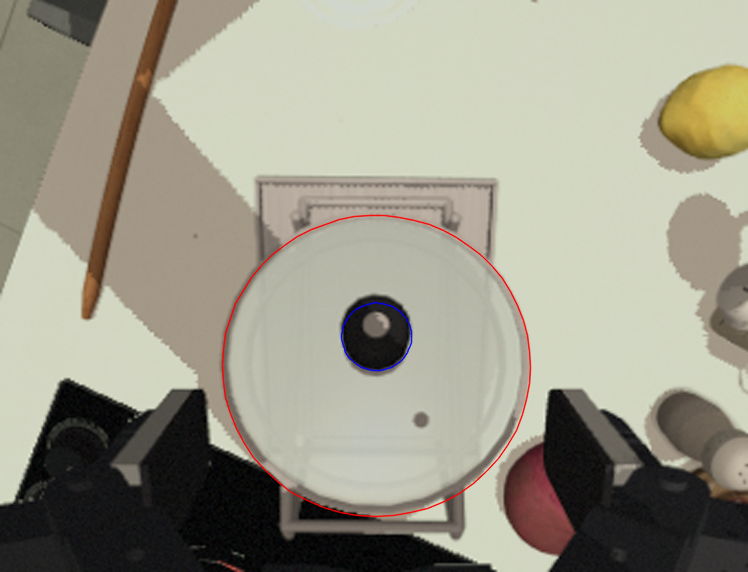

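View pics/chk_s.png

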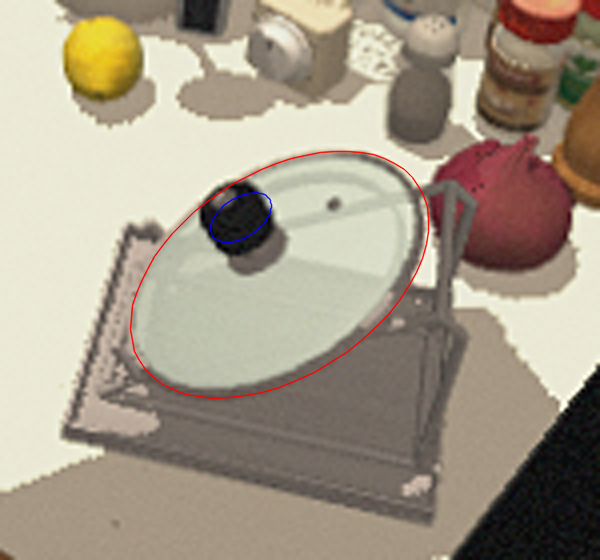

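View pics/chk_t.png

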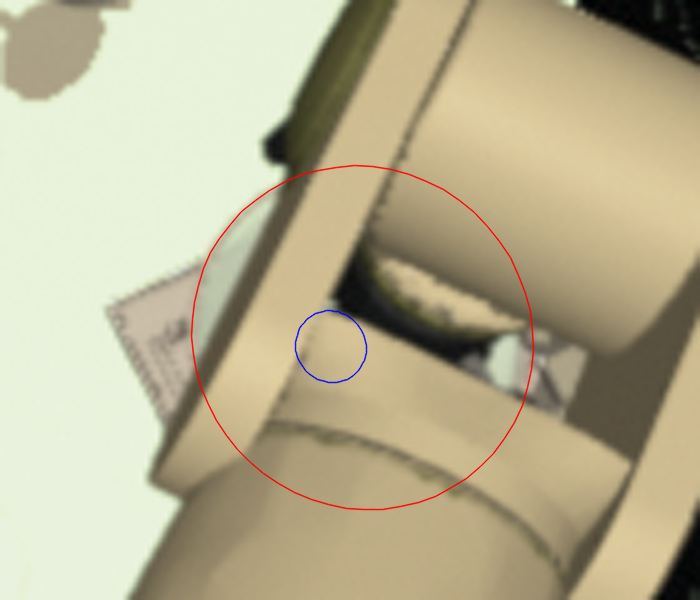

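```bash
python3 - <<'E'
from pl import *
a=capture('wrist')['img'].astype(int); b=cv2.imread('pics/w25.png')[:,:,::-1].astype(int)
print('lid region change',np.abs(a-b)[120:300,230:400].mean())
s=cv2.imread('pics/s25.png').astype(int); s0=cv2.imread('pics/scene0.png').astype(int)
for n,(x,y) in dict(lemon=(346,214),timer=(394,208),onion=(446,251),tin=(311,173),tsp=(190,225),spoon=(262,296)).items():
    print(n,np.abs(s-s0)[y-10:y+10,x-10:x+10].mean().round(1))
print(readout.sense()['time_s'], ctrl.finish_job())
E
```

```text
lid region change 5.113877995642701
lemon 2.4
timer 1.8
onion 3.2
tin 2.2
tsp 1.4
spoon 35.5
the job is handed in; nothing more can be done
25.55 None
```

```bash
python3 -c "
import cv2,numpy as np
a=cv2.imread('pics/scene0.png')[270:380,230:380];b=cv2.imread('pics/s25.png')[270:380,230:380]
cv2.imwrite('pics/sp.png',cv2.resize(np.hstack([a,b]),None,fx=2.6,fy=2.6))"
```

```text
(no output)
```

View pics/sp.png

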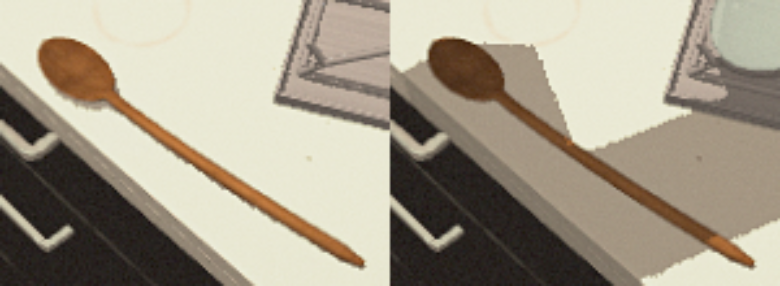

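The job is handed in at 25.6 s: the cooker is switched off and the lid is leaning in the rest, with no verdict reported.

**What I did**
- **Wheel:** I rolled it back with six light strokes of the shut fingertip. The last two slipped against the stop, and a close picture taken before the lift shows a clear 0 in the window.
- **Lid:** I lifted it by the knob and lowered it onto the rails until it tilted back onto them. I then slid it down until the force showed it bearing on the hooks, eased off, let go and backed away.

**Last checks**
- **Lid pose:** The lid lies knob up and to the front. Its outline matches the expected seat within a few millimetres in the scene and wrist views. The back edge in the wrist view looks about 4 mm off, well inside the tolerance.
- **Top view:** It was blocked by the arm and gave no check.
- **Clear of everything:** The gripper is about 150 mm above where it let go, with near-zero force.
- **Bystanders:** The lemon, timer, onion, tin and teaspoon look unmoved. My picture comparison flagged the wooden spoon, but side by side it lies in the same place and only the arm's shadow had changed. I did not check the mug separately.

**What went less well**
- **Wheel press:** One early press peaked at about 28 N (limit 40 N), above the light 2 to 8 N intended; the later ones were about 9 to 14 N.
- **Lid placing:** On its way down the lid seemed to catch on the rest's rear crossbar or drag on the rails. I lifted slightly and shifted it before it settled. The knob slipped a few millimetres in the fingers there, but the lid stayed held.

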